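# Centre-punch the scribed corner of a faceplate

## Robot

A 7-joint arm with a two-finger parallel gripper is mounted at the origin on a cart in front of the work surface, level with it; the furniture and walls round the work are solid. World frame = base frame: x ahead of the robot, y to its left, z up, the work surface at z = 0. Lengths are in m, angles in rad, forces in N, time in s.
With the tool pointing down it reaches from about 0.425 to 0.875 m from the base axis. Payload 8.4 kg.
Tool frame: the origin (TCP) lies at the centre of the arm's flange, where the gripper is bolted on; the fingertips stand 173 mm ahead of it and the grasp point (between the pads) lies 155 mm ahead of it; z points along the fingers, y is the direction in which the jaws open and shut (so a half turn about z gives the same grasp; the last joint's range is limited). The gripper opens to 85 mm and grips with 20 to 120 N. Pads are 22 mm wide; open, the fingers measure 114 mm over their backs; the gripper's body (76 mm by 85 mm) begins 54 mm behind the grasp point. The pads swing forward as they close: fully open they stand 13 mm farther back than shut.
Start: joints at [-1.359, 0.333, 0.04, 1.465, -0.013, 1.343, -0.059], TCP at [0.199, 0.619, 0.405] pointing down, gripper open.
Joint ranges: [-2.58, 2.58], [-0.38, 2.09], [-1.3, 1.39], [0.25, 2.4], [-1.5, 4.64], [0.08, 2.09], [-2.65, 2.65]. Speed limits (rad/s): [2.22, 2.22, 2.79, 2.79, 3.14, 3.14, 3.14].

## Interface

Orientations are given as a unit quaternion [w, x, y, z].
In Python, from bench import status, eyes, env, finder gives the robot as it stands. The module is installed in compiled form; this text tells all that it offers.
- The arm moves only by the shell command python3 -m handwheel 'ROWS' [OPENING] [FORCE]. ROWS is JSON, a list of rows, each a list of 2 entries, a list of its own where there are three numbers: the shift along the tool's x, y, z in mm, then the turn about the tool's z in rad. In form: [[[dx, dy, dz], roll], ...]. A call has 1 to 20 rows; each row shifts and turns the pose as measured when the row begins, along the tool's axes as they then stand; what a row does not reach is not made up. A row lasts 1/12 s, in which the tool goes at most 41.7 mm and 7.16 degrees, less where a joint would pass 70% of its speed; a pose out of reach is approached as far as the arm can. A call is refused whole if a number of a shift passes 41.7 or a number of a turn 0.125, either way. A call with a gripper value outside its range is refused whole. OPENING is the closure, from -1 (fully open) to 1 (shut), set as the call begins (- or left out, the last holds). The fingers move at their own pace and stop on an object; FORCE is the grip in N (left out, the last holds). Time passes only in rows, so rows that do not move let the fingers close. It gives the time, the measured TCP pose, the force and the opening at its end, in the units of the state.
- status.get_obs(): the state, without advancing time (a new reading comes with each control period).
- eyes.capture(name): name is "scene" or "top" or "wrist"; returns the picture (420x560x3 uint8, blue, green, red); there is no depth.
- eyes.camera_params(name): a dict with "K" (3x3 intrinsics, pixels), "origin" and "orientation" of the camera in the world. Camera axes: x right, y up, looking along -z (the intrinsics and any distortion apply to the point x, -y, -z); pixel columns grow to the right and rows downward; lengths in m; the calibration is good to about 2 mm. The wrist camera is an equidistant fisheye: a pixel r from the principal point sees the ray r / f radians off the axis. A picture is of the moment at which its call begins: read the wrist's pose just before it. camera_params takes no time and is no camera call; for the wrist camera it gives the pose at the moment of the call.
- env.close_job(): hands the job in, once; it reports no verdict.
Trained networks look in the newest picture that a camera, given by its name, has taken for a name from the list of things; names that differ only in an ending like _2 or _b are one class to them, and where a whole thing is asked for, a point or a joint stands for the part that bears it (a point fixed in the world has none). Each returns a list of dicts, best first, with "conf" (0 to 1); they miss things now and then, are a little off and sometimes report something else, mostly with a low value. They report only what shows in the picture. A call takes as long as a camera call. They do not tell look-alikes from the thing itself.
- finder.search_frame(label, camera): "position" ([column, row] as shares, 0 to 1, of the picture: columns of its width, rows of its height, amid what is visible of it).
The state is a dict: "clock": time; "q": joint angles; "joint_vel": joint speeds; "effort": joint torques, N m; "ee_pos": TCP position; "tool_rot": TCP orientation; "force": force on the tool from outside, world axes, zero at the start; "wrist_torque": the same for the moment, N m; "gripper_width": finger opening in m.
Only numpy, scipy, OpenCV 4.12 (cv2) and the standard library are available. Lean on these libraries where they do the work, as an engineer would, in place of code of your own. Each camera call takes 0.05 s, during which the arm holds its last target.

## Task

Three corners of the aluminium faceplate are already drilled; the fourth only has a scribed cross. Take the automatic centre punch from its stand, set its point on the scribed cross and press it straight down, gently, just until its spring trips with a snap; do not force it further and do not touch the plate with it anywhere else. Then put the punch back, hanging upright and fully home in its stand, let go of it, and leave the other things on the bench where they are.

Things in the scene. Friction and masses are not known exactly. Their poses are not given: they have to be found in the camera images.
- punch: automatic centre punch, plain dark steel, about 0.3 kg, 144 mm long, hanging upright in the stand. Origin on its axis at the lower end of the nose, z up the tool. Along z: nose 0 to 30 mm (12 mm thick, tapering to 9), grip barrel 30 to 110 mm (18 mm thick, flat shoulder at 30 mm that rests on the stand), cap 110 to 122 mm (20 mm thick). A 5 mm rod with a small point stands 22 mm out of the nose
- punch_tip (a point): end of the point. Pressed in, the rod yields softly (1 to 2.5 N) over a free travel of 1 to 15 mm set by a hidden adjuster, different every time; then resistance climbs steadily over about 4 mm to 10 or 11 N and within 1 mm drops to about half: the snap. Some 1 mm on, the rod stops hard. The snap thus comes at 5 to 19 mm of travel and must be felt. Released, the rod springs out again
- punch_sear (a joint): tiny catch inside the punch, in m: 0 at rest, about 0.0004 at the peak of the resistance, 0.0005 to 0.0006 when tripped and still held down; back to 0 when the punch is lifted. As small as the reading noise
- nest: low grey nest 132 x 96 mm fixed to the bench, a bare aluminium faceplate 116 x 80 mm on it, plate top 18 mm above the bench. Turned any way round. Origin under its centre, x along its length. Near its corners (x +-45, y +-28 mm): three dark drilled holes and one scribed cross; a thin circle in the middle. The plate is spoilt if the punch presses on it with more than 16 N
- cross (a point): centre of the scribed cross (two thin dark lines 14 mm long) on the plate's top, at x = +45, y = +28, z = 18 mm of the nest
- stand: black square block 60 x 60 x 60 mm on a 78 mm steel foot, fixed to the bench, with one upright hole through its top in which the punch hangs. Origin under its centre
- stand_hole (a point): centre of the mouth of the stand's hole, 60 mm above the bench; hole diameter 15.5 mm (the nose has 12 mm), mouth slightly chamfered, 60 mm deep. With the punch home its shoulder rests on the mouth and its origin lies 30 mm below this point, its cap's top 92 mm above it
- heat_tape: bystander: small roll of amber tape, 58 mm across, 16 mm high, lying flat
- tip_tin: bystander: small round white tin, 50 mm across, 24 mm high
- nozzle_a: bystander: grey metal nozzle, 40 mm high
- nozzle_b: bystander: grey metal nozzle, 40 mm high
There are look-alikes about, which are no part of the job. Of the things like the punch, leave any that is orange or red; of the rest the smaller one is meant.

How it is judged:
By the outcome, as a careful person would: the job done as asked, in the order asked, and still so for the second after the job is handed in, with the robot touching nothing.
It also fails if it takes over 58 s, if anything falls off the work surface, if the arm or the gripper's body presses on something with over 40 N, if the wrist force passes 120 N, or if a joint passes its speed limit or range.

## Working session

There is one attempt and no reset: what is moved stays moved. The work goes in short steps, Python scripts to look and compute and a shell command to move; the robot and the scene stay as the last step left them, time stands still between calls to the robot, and variables do not carry over. Pictures are saved under pics/ and viewed, and the job is handed in when it is done.

```bash
ls; mkdir -p pics; cat > h.py <<'E'
import numpy as np, cv2
from scipy.spatial.transform import Rotation as R
from bench import status, eyes, env, finder
def rot(q): return R.from_quat([q[1],q[2],q[3],q[0]]).as_matrix()
def snap(n,f):
    im=eyes.capture(n); cv2.imwrite('pics/'+f,im); return im
def ray(n,u,v,cp=None):
    p=cp or eyes.camera_params(n); K=np.array(p['K']); M=rot(p['orientation'])
    x=(u-K[0,2])/K[0,0]; y=(v-K[1,2])/K[1,1]
    if n=='wrist':
        r=np.hypot(x,y); d=np.array([np.sin(r)*x/max(r,1e-9),-np.sin(r)*y/max(r,1e-9),-np.cos(r)])
    else: d=np.array([x,-y,-1.])
    return np.array(p['origin']),M@d
def onz(n,u,v,z,cp=None):
    o,d=ray(n,u,v,cp); return o+d*(z-o[2])/d[2]
def proj(n,P,cp=None):
    p=cp or eyes.camera_params(n); K=np.array(p['K']); M=rot(p['orientation'])
    c=M.T@(np.array(P)-np.array(p['origin'])); c=np.array([c[0],-c[1],-c[2]])
    if n=='wrist':
        s=np.hypot(c[0],c[1]); t=np.arctan2(s,c[2]); a=c[:2]/max(s,1e-9)*t
    else: a=c[:2]/c[2]
    return K[0,0]*a[0]+K[0,2],K[1,1]*a[1]+K[1,2]
E
python3 - <<'E'
from h import *
np.set_printoptions(precision=4,suppress=True)
print(status.get_obs())
for n in ['scene','top','wrist']:
    p=eyes.camera_params(n);print(n,p)
    snap(n,n+'0.png')
print(status.get_obs()['clock'])
E
```

```text
pics
{'clock': 0.0, 'q': array([-1.3592,  0.3339,  0.0399,  1.4663, -0.0134,  1.3433, -0.0585]), 'joint_vel': array([ 0.0009,  0.0009, -0.001 ,  0.0012, -0.    , -0.0007,  0.0004]), 'effort': array([ -0.    , -65.8563,   1.3651, -40.5549,   0.0168,   0.0131,
         0.    ]), 'ee_pos': array([0.1987, 0.6187, 0.4038]), 'tool_rot': array([-0.0001,  0.1547,  0.988 , -0.0008]), 'force': array([ 0.1103,  0.0754, -0.0069]), 'wrist_torque': array([-0.0292,  0.0228, -0.0128]), 'gripper_width': 0.08535153089547086}
scene {'K': array([[459.1116,   0.    , 284.1791],
       [  0.    , 459.1116, 208.2329],
       [  0.    ,   0.    ,   1.    ]]), 'origin': array([ 0.1331, -0.7402,  0.9299]), 'orientation': array([ 0.8782,  0.3741, -0.1071, -0.2781])}
top {'K': array([[517.7656,   0.    , 284.5062],
       [  0.    , 517.7656, 212.0998],
       [  0.    ,   0.    ,   1.    ]]), 'origin': array([ 0.2947, -0.0401,  1.5833]), 'orientation': array([ 0.7089,  0.0718, -0.0682, -0.6983])}
wrist {'K': array([[325.1923,   0.    , 280.0642],
       [  0.    , 325.1923, 212.2483],
       [  0.    ,   0.    ,   1.    ]]), 'origin': array([0.1377, 0.6392, 0.3736]), 'orientation': array([ 0.8014, -0.1057, -0.0756,  0.5838])}
0.15
```

View pics/scene0.png

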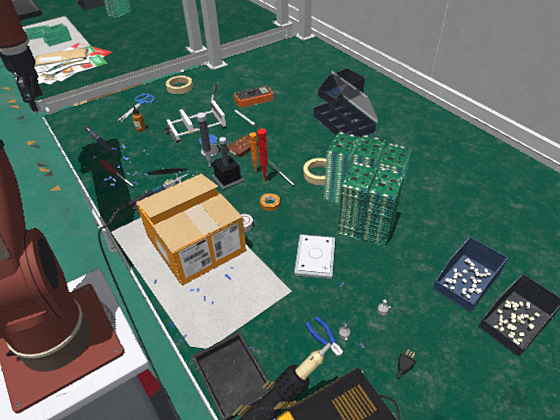

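View pics/top0.png

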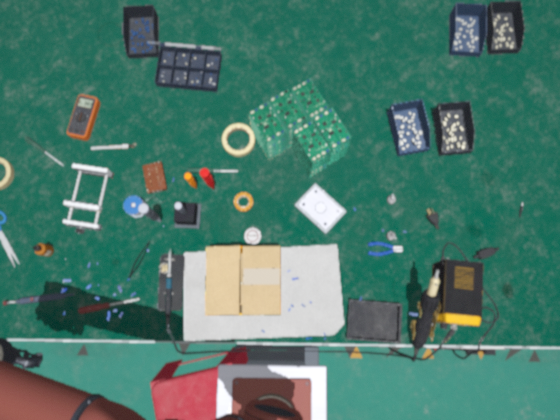

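View pics/wrist0.png

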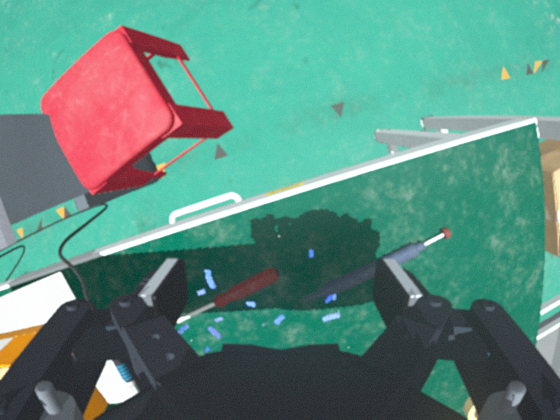

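```bash
python3 - <<'E'
import cv2
a=cv2.imread('pics/scene0.png')[90:240,160:310]; b=cv2.imread('pics/top0.png')[150:240,120:270]; 
c=cv2.imread('pics/top0.png')[170:250,280:360]
a2=cv2.resize(a,(600,600),interpolation=cv2.INTER_CUBIC);cv2.imwrite('pics/a1.png',a2)
cv2.imwrite('pics/b1.png',cv2.resize(b,None,fx=5,fy=5,interpolation=cv2.INTER_CUBIC))
cv2.imwrite('pics/c1.png',cv2.resize(c,None,fx=7,fy=7,interpolation=cv2.INTER_CUBIC))
from h import *
# stand black block, nest
for uv in [(186,213),(320,208),(135,207),(145,210),(179,205)]: print(uv,onz('top',*uv,0.06),onz('top',*uv,.018))
for l in ['stand','punch','nest','stand_hole','cross','punch_tip']:
  for c in ['top','scene']:
    for r in finder.search_frame(l,c)[:4]:print(l,c,round(r['conf'],2),r['position'][0]*560,r['position'][1]*420)
E
```

```text
(186, 213) [0.59361867 0.26571986 0.06      ] [0.60185912 0.274153   0.018     ]
(320, 208) [ 0.61483281 -0.13637259  0.06      ] [ 0.62365816 -0.13902576  0.018     ]
(135, 207) [0.60977016 0.42029982 0.06      ] [0.61845593 0.43299497 0.018     ]
(145, 210) [0.60100108 0.38954063 0.06      ] [0.60944507 0.4013877  0.018     ]
(179, 205) [0.61785783 0.28811175 0.06      ] [0.6267666  0.29716227 0.018     ]
stand top 0.76 190.68 213.10799999999998
stand scene 0.49 223.10399999999998 152.418
punch top 0.58 147.392 211.386
punch top 0.56 191.408 177.114
punch top 0.48 206.416 178.29
punch scene 0.96 208.6 135.114
punch scene 0.76 255.192 147.0
punch scene 0.74 260.008 148.386
punch scene 0.53 222.88000000000002 151.62
nest top 0.7 321.776 207.39600000000002
nest top 0.39 189.784 213.486
nest top 0.25 390.82399999999996 195.888
nest scene 0.78 315.392 256.284
stand_hole top 0.88 186.088 217.182
stand_hole top 0.66 390.20799999999997 239.19
stand_hole scene 0.9 227.416 173.418
cross top 0.6 320.6 210.798
cross scene 0.95 312.312 255.486
```

View pics/a1.png

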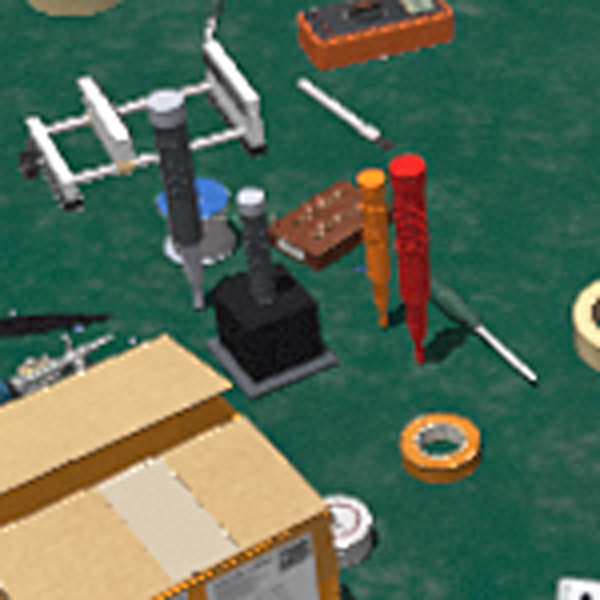

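View pics/b1.png

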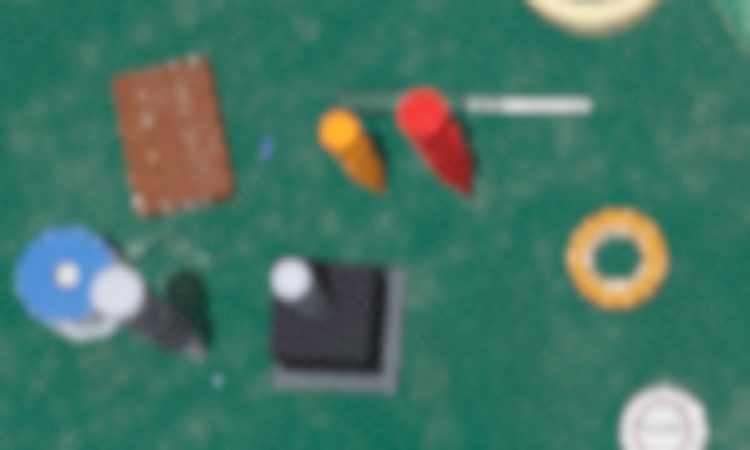

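View pics/c1.png

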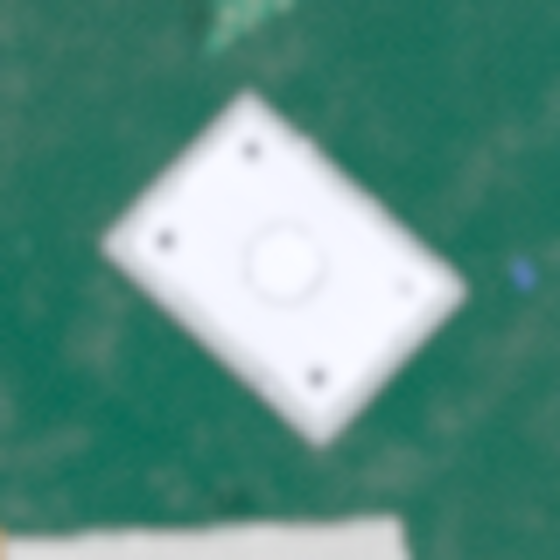

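```bash
python3 - <<'E'
from h import *
np.set_printoptions(precision=4,suppress=True)
print('cap',onz('top',120+290/5,150+279/5,.152))
print('cap scene',onz('scene',160+252/4,90+197/4,.152))
for n,uv in dict(big=(120+200/5,150+350/5),orange=(120+383/5,150+190/5),red=(120+468/5,150+193/5)).items(): print(n,onz('top',*uv,0))
for n,uv in dict(big=(160+200/4,90+306/4),orange=(160+385/4,90+325/4),red=(160+421/4,90+362/4)).items(): print(n,'scene',onz('scene',*uv,0))
c=onz('top',280+405/7,170+287/7,.018);ce=onz('top',280+284/7,170+263/7,.018);print('cross',c,'centre',ce)
h=[onz('top',280+a/7,170+b/7,.018) for a,b in [(251,150),(165,240),(317,377)]];print(h, (h[1]+c)/2)
b=status.get_obs();print(b['ee_pos'],rot(b['tool_rot']))
E
```

```text
cap [0.596 0.271 0.152]
cap scene [0.5945 0.265  0.152 ]
big [0.582  0.3576 0.    ]
orange [0.6861 0.2486 0.    ]
red [0.685  0.1949 0.    ]
big scene [0.5776 0.3553 0.    ]
orange scene [0.6856 0.2472 0.    ]
red scene [0.6843 0.1927 0.    ]
cross [ 0.615  -0.1941  0.018 ] centre [ 0.625  -0.1408  0.018 ]
[array([ 0.6761, -0.1261,  0.018 ]), array([ 0.6347, -0.0882,  0.018 ]), array([ 0.5742, -0.1553,  0.018 ])] [ 0.6248 -0.1412  0.018 ]
[0.1988 0.6188 0.4047] [[-0.9521  0.3058 -0.    ]
 [ 0.3058  0.9521 -0.    ]
 [ 0.     -0.     -1.    ]]
```

```bash
python3 - <<'E'
from h import *
np.set_printoptions(precision=4,suppress=True)
for uvb,uvt,s in [((160+200/4,90+306/4),(160+168/4,90+105/4),'big'),((160+421/4,90+362/4),(160+407/4,90+165/4),'red'),((160+385/4,90+325/4),(160+371/4,90+178/4),'orange')]:
    b=onz('scene',*uvb,0)
    zs=np.arange(.1,.35,.005); print(s,zs[np.argmin([np.hypot(*(np.array(proj('scene',b+[0,0,z]))-uvt)) for z in zs])])
p=eyes.camera_params('wrist');print(rot(p['orientation']))
E
python3 -m handwheel '[[[-36,-16,0],0],[[-36,-16,0],0],[[-36,-16,0],0],[[-36,-16,0],0],[[-36,-16,0],0],[[-36,-16,0],0],[[-36,-16,0],0],[[-36,-16,0],0],[[-36,-16,0],0],[[-36,-16,0],0],[[-30,-16,0],0],[[0,0,0],0]]' -0.2 80
```

```text
big 0.19000000000000009
red 0.18500000000000008
orange 0.14000000000000004
[[ 0.3068 -0.9197 -0.2448]
 [ 0.9518  0.2963  0.0798]
 [-0.0008 -0.2575  0.9663]]
clock: 1.75
ee_pos: [0.5271, 0.3216, 0.4036]
tool_rot: [-0.0, 0.15, 0.989, 0.001]
force: [0.4, -0.8, 0.3]
gripper_width: 0.051
```

```bash
python3 - <<'E'
from h import *
np.set_printoptions(precision=4,suppress=True)
snap('wrist','w1.png')
b=status.get_obs();print(b['clock'],b['ee_pos'],rot(b['tool_rot']),b['gripper_width'],b['q'])
print('pred cap',proj('wrist',[.595,.268,.152]),'hole',proj('wrist',[.595,.268,.06]))
for l in ['punch','stand']:
    for r in finder.search_frame(l,'wrist')[:4]:print(l,round(r['conf'],2),r['position'][0]*560,r['position'][1]*420)
E
```

```text
1.8 [0.5253 0.324  0.4036] [[-0.9556  0.2945 -0.0009]
 [ 0.2945  0.9556  0.0039]
 [ 0.002   0.0034 -1.    ]] 0.05127957800289385 [-0.8504  0.2689  0.2779  1.5639 -0.0792  1.3181  0.7096]
pred cap (np.float64(237.44238335199475), np.float64(318.83296820911096)) hole (np.float64(247.43867418758924), np.float64(271.1464025702526))
punch 0.9 250.824 298.914
punch 0.8 264.20799999999997 330.12
punch 0.62 327.32 241.79399999999998
punch 0.45 222.32000000000002 332.514
stand 0.96 259.28000000000003 249.816
```

View pics/w1.png

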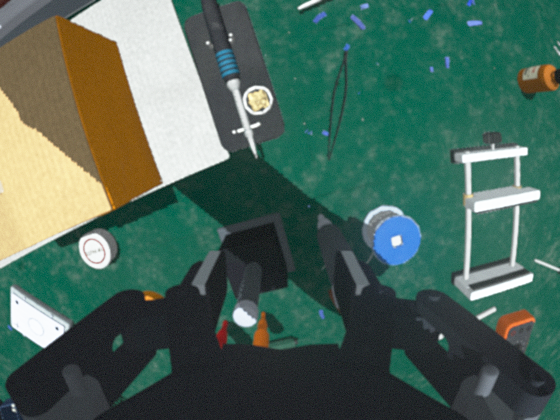

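```bash
python3 - <<'E'
from h import *
np.set_printoptions(precision=4,suppress=True)
im=cv2.imread('pics/w1.png')[200:350,210:350]
cv2.imwrite('pics/w1z.png',cv2.resize(im,None,fx=4,fy=4,interpolation=cv2.INTER_CUBIC))
for uv in [(245,316),(240,319)]: print(onz('wrist',*uv,.152))
for uv in [(252,294)]: print(onz('wrist',*uv,.11))
E
```

```text
[0.5903 0.2807 0.152 ]
[0.592  0.2758 0.152 ]
[0.5936 0.2822 0.11  ]
```

View pics/w1z.png

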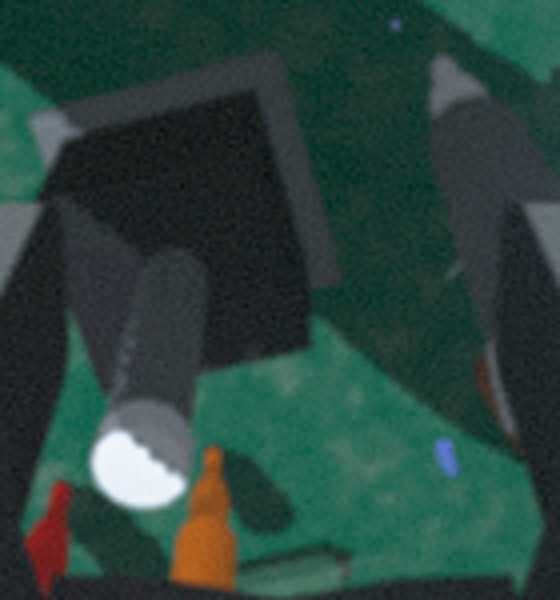

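```bash
python3 - <<'E'
from h import *
np.set_printoptions(precision=4,suppress=True)
print(status.get_obs()['ee_pos'],status.get_obs()['joint_vel'])
p=eyes.camera_params('wrist')
im=snap('wrist','w2.png')
print(status.get_obs()['ee_pos'])
im=im[200:350,210:350]
cv2.imwrite('pics/w2z.png',cv2.resize(im,None,fx=4,fy=4,interpolation=cv2.INTER_CUBIC))
for z in (.152,.06):print(proj('wrist',[.595,.268,z],p))
E
```

```text
[0.522  0.3287 0.4033] [-0.0306 -0.0042 -0.0325  0.0026 -0.0062  0.0022 -0.0033]
[0.5212 0.3298 0.4033]
(np.float64(232.39979399468788), np.float64(323.95009464256646))
(np.float64(243.38195935950316), np.float64(275.63125372362356))
```

View pics/w2z.png

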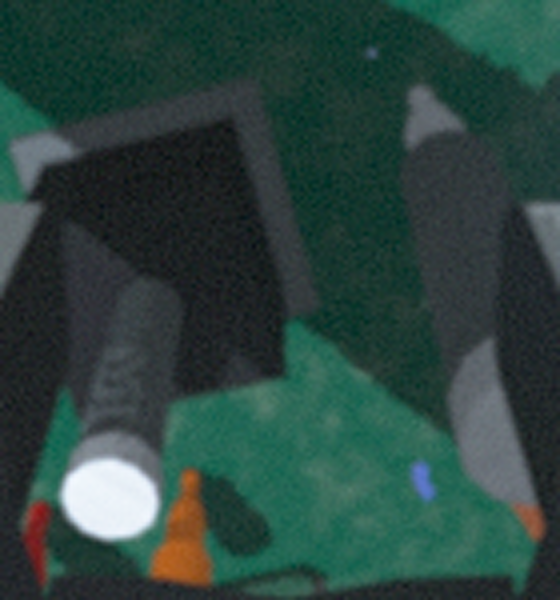

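```bash
python3 - <<'E'
from h import *
np.set_printoptions(precision=4,suppress=True)
p=eyes.camera_params('wrist')
b=status.get_obs();print(b['ee_pos'],rot(b['tool_rot']))
s0=proj('wrist',[.595,.268,.152],p)
# pixel offset relative to prediction taken at w2
o=onz('wrist',s0[0]+5.1,s0[1]+.9,.152,p);print(o)
T=rot(b['tool_rot']);print('tool delta',T.T@(o-b['ee_pos'])*1000)
print(T.T@(np.array([.5955,.2695,.152])-b['ee_pos'])*1000)
E
```

```text
[0.5212 0.3298 0.4033] [[-0.9583  0.2856 -0.0033]
 [ 0.2856  0.9583  0.006 ]
 [ 0.0049  0.0048 -1.    ]]
[0.5969 0.2718 0.152 ]
tool delta [-90.3886 -35.1816 250.6661]
[-89.6793 -37.7664 250.6571]
```

```bash
python3 -m handwheel '[[[-25,-10,0],0],[[-25,-10,0],0],[[-20,-8,0],0],[[-10,-4,0],0],[[-3,-1,0],0],[[0,0,0],0],[[0,0,0],0]]'
python3 - <<'E'
from h import *
np.set_printoptions(precision=4,suppress=True)
b=status.get_obs();T=rot(b['tool_rot']);print(b['ee_pos'],T)
print('tool delta',T.T@(np.array([.5965,.271,.152])-b['ee_pos'])*1000)
E
```

```text
clock: 2.53
ee_pos: [0.5853, 0.2874, 0.402]
tool_rot: [-0.005, 0.133, 0.991, 0.005]
force: [-0.5, 1.0, -0.5]
gripper_width: 0.051
[0.5853 0.2874 0.402 ] [[-0.9646  0.2636 -0.0082]
 [ 0.2636  0.9646  0.0112]
 [ 0.0109  0.0087 -0.9999]]
tool delta [-17.8729 -15.0239 249.7392]
```

```bash
python3 -m handwheel '[[[-12,-10,0],0],[[-4,-3,0],0],[[-2,-2,0],0],[[0,0,0],0]]'
python3 - <<'E'
from h import *
np.set_printoptions(precision=4,suppress=True)
p=eyes.camera_params('wrist')
b=status.get_obs();T=rot(b['tool_rot']);print(b['ee_pos'],T,b['joint_vel'])
im=snap('wrist','w3.png')
print('tool delta',T.T@(np.array([.5965,.271,.152])-b['ee_pos'])*1000,proj('wrist',[.5965,.271,.152],p),proj('wrist',[.5965,.271,.06],p))
im=im[200:350,200:340]
cv2.imwrite('pics/w3z.png',cv2.resize(im,None,fx=4,fy=4,interpolation=cv2.INTER_CUBIC))
b=status.get_obs();print(b['ee_pos'],rot(b['tool_rot'])[:,2])
E
```

```text
clock: 2.87
ee_pos: [0.5951, 0.2738, 0.4017]
tool_rot: [-0.006, 0.129, 0.992, 0.006]
force: [0.2, -0.3, -0.3]
gripper_width: 0.0514
[0.5951 0.2738 0.4017] [[-0.9667  0.2557 -0.0104]
 [ 0.2556  0.9667  0.0139]
 [ 0.0136  0.0108 -0.9998]] [-0.0193 -0.0054 -0.0172  0.0046 -0.008   0.0003 -0.0135]
tool delta [ -5.4695  -4.9901 249.6485] (np.float64(272.14277502502375), np.float64(227.76192906861746)) (np.float64(273.4232124261217), np.float64(200.54660004245406))
[0.5948 0.2744 0.4018] [-0.0106  0.0143 -0.9998]
```

View pics/w3.png

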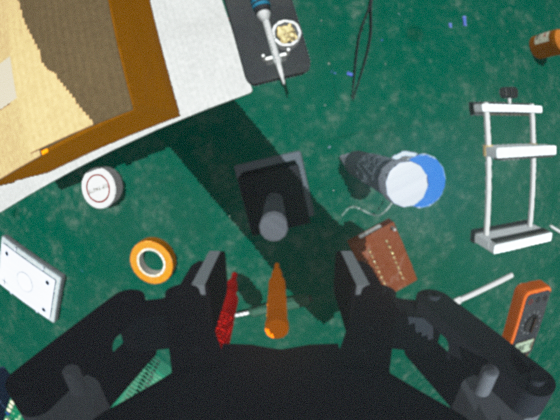

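View pics/w3z.png

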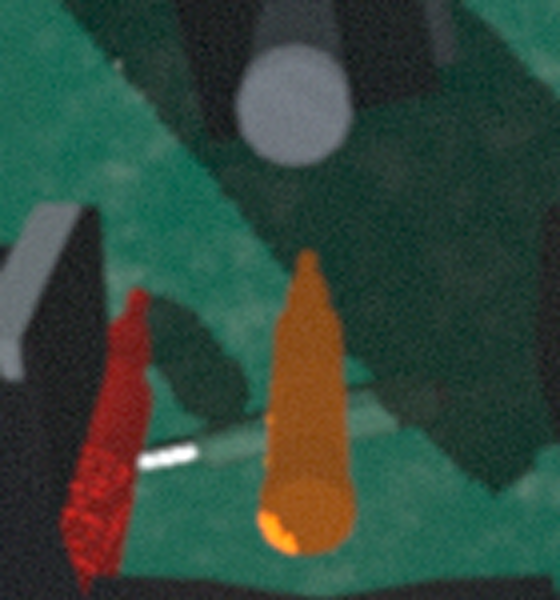

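```bash
cat >> h.py <<'E'
def go(P,z=None,off=.155):
    b=status.get_obs();T=rot(b['tool_rot']);g=b['ee_pos']+off*T[:,2]
    print('t',round(b['clock'],2),'ee',b['ee_pos'],'tz',T[:,2],'yaw',np.degrees(np.arctan2(T[1,0],T[0,0])),'F',b['force'],'w',b['gripper_width'])
    print('pt',g,'tool delta mm',T.T@(np.array(P)-g)*1000)
    print('world-down 10mm in tool',T.T@np.array([0,0,-10.]))
np.set_printoptions(precision=4,suppress=True)
E
python3 - <<'E'
from h import *
p=eyes.camera_params('wrist')
s=proj('wrist',[.5965,.271,.152],p)
print(onz('wrist',s[0]+1.6,s[1]-1.6,.152,p))
go([.5968,.271,.2])
E
```

```text
[0.5957 0.2724 0.152 ]
t 2.92 ee [0.5948 0.2744 0.4018] tz [-0.0106  0.0143 -0.9998] yaw 165.23330122550553 F [-0.2929  0.8892 -0.1419] w 0.050804909957948834
pt [0.5932 0.2766 0.2468] tool delta mm [-5.5999 -5.0156 46.6522]
world-down 10mm in tool [-0.1391 -0.1115  9.9984]
```

```bash
python3 -m handwheel '[[[-3,-3,10],0],[[-3,-3,10],0],[[0,0,10],0],[[0,0,10],0],[[0,0,5],0],[[0,0,0],0]]'
python3 -c "
from h import *
go([.596,.2718,.112])"
```

```text
clock: 3.42
ee_pos: [0.5971, 0.2691, 0.3505]
tool_rot: [-0.007, 0.127, 0.992, 0.006]
force: [-0.2, 1.2, -0.4]
gripper_width: 0.0512
t 3.42 ee [0.5971 0.2691 0.3505] tz [-0.0128  0.0146 -0.9998] yaw 165.36900114458962 F [-0.1662  1.2047 -0.3999] w 0.051241378792152084
pt [0.5952 0.2713 0.1956] tool delta mm [-2.0216 -0.252  83.555 ]
world-down 10mm in tool [-0.1601 -0.1086  9.9981]
```

```bash
python3 -m handwheel '[[[-0.5,0,15],0],[[-0.5,0,15],0],[[-0.5,0,15],0],[[-0.3,0,15],0],[[0,0,10],0],[[0,0,5],0],[[0,0,0],0]]'
python3 -c "
from h import *
go([.596,.2718,.112])
snap('wrist','w4.png')"
```

```text
clock: 4.0
ee_pos: [0.5979, 0.2705, 0.272]
tool_rot: [-0.007, 0.127, 0.992, 0.007]
force: [-0.8, -0.3, -0.8]
gripper_width: 0.0509
t 4.0 ee [0.5979 0.2705 0.272 ] tz [-0.0124  0.015  -0.9998] yaw 165.39514967541677 F [-0.8059 -0.28   -0.8172] w 0.05089299910073215
pt [0.596  0.2729 0.1171] tool delta mm [-0.3278 -1.0825  5.0459]
world-down 10mm in tool [-0.1583 -0.1138  9.9981]
```

View pics/w4.png

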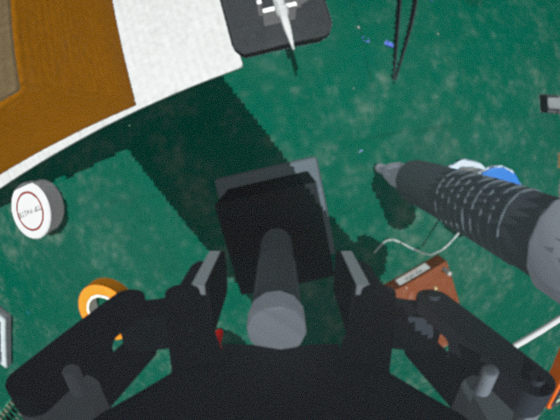

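```bash
python3 -m handwheel '[[[0,-0.7,3],0],[[0,0,2],0],[[0,0,0],0]]'
python3 -m handwheel '[[[0,0,0],0],[[0,0,0],0],[[0,0,0],0],[[0,0,0],0],[[0,0,0],0],[[0,0,0],0]]' 1 80
python3 -c "
from h import *
go([.596,.2718,.112])
print(status.get_obs()['wrist_torque'])"
```

```text
clock: 4.3
ee_pos: [0.5986, 0.2702, 0.2695]
tool_rot: [-0.006, 0.127, 0.992, 0.008]
force: [-0.3, -0.0, 1.1]
gripper_width: 0.0512
clock: 4.8
ee_pos: [0.5988, 0.2696, 0.2711]
tool_rot: [-0.005, 0.127, 0.992, 0.008]
force: [-1.3, -0.6, 0.8]
gripper_width: 0.0162
t 4.8 ee [0.5988 0.2696 0.2711] tz [-0.008   0.017  -0.9998] yaw 165.367374172535 F [-1.2596 -0.6098  0.8317] w 0.016174997356909263
pt [0.5976 0.2723 0.1161] tool delta mm [ 1.3841 -0.9044  4.1222]
world-down 10mm in tool [-0.1204 -0.1441  9.9982]
[-0.1289  0.1011 -0.0207]
```

```bash
python3 -m handwheel '[[[0,0,-3],0],[[0.1,0.1,-8],0],[[0.1,0.1,-12],0],[[0.1,0.1,-15],0],[[0.2,0.2,-15],0],[[0.2,0.2,-15],0],[[0.1,0.1,-12],0],[[0,0,-6],0],[[0,0,-2],0],[[0,0,0],0]]'
python3 -c "
from h import *
for z in (.05,.1,.15): print(z,onz('top',318,172,z))
go([.615,-.194,.2])
print(status.get_obs()['q'])
snap('wrist','w5.png')
go([.615,-.194,.2])
snap('scene','s5.png')"
```

```text
clock: 5.63
ee_pos: [0.5985, 0.2694, 0.3679]
tool_rot: [-0.005, 0.127, 0.992, 0.008]
force: [0.1, 0.4, -3.2]
gripper_width: 0.0162
0.05 [ 0.7297 -0.1307  0.05  ]
0.1 [ 0.7155 -0.1277  0.1   ]
0.15 [ 0.7013 -0.1248  0.15  ]
t 5.63 ee [0.5985 0.2694 0.3679] tz [-0.008   0.0176 -0.9998] yaw 165.39205308296195 F [ 0.1305  0.3986 -3.2391] w 0.01620986205608331
pt [0.5972 0.2721 0.2129] tool delta mm [-134.9032 -446.7135    4.5711]
world-down 10mm in tool [-0.1222 -0.1501  9.9981]
[-0.7191  0.3732  0.3067  1.5094 -0.1355  1.2774  0.9229]
t 5.68 ee [0.5984 0.2694 0.3675] tz [-0.0084  0.0174 -0.9998] yaw 165.39180321562347 F [ 1.639   0.4916 -2.5502] w 0.01676501857025377
pt [0.5971 0.2721 0.2125] tool delta mm [-134.9926 -446.6424    4.2788]
world-down 10mm in tool [-0.1247 -0.1473  9.9981]
```

View pics/w5.png

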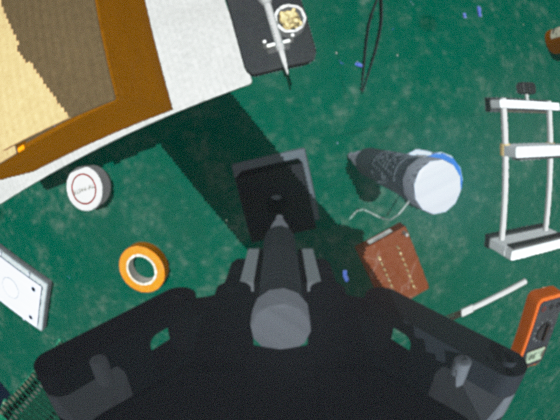

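View pics/s5.png

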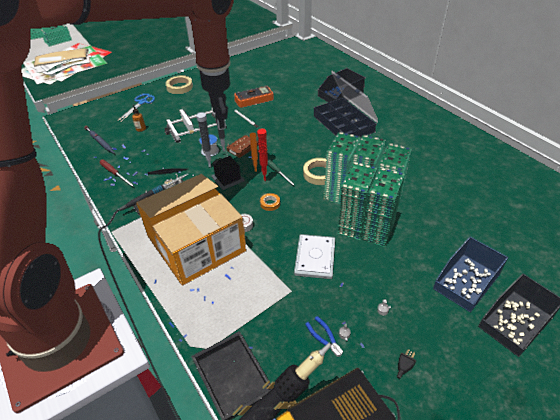

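```bash
python3 - <<'E'
from h import *
im=cv2.imread('pics/w5.png')[150:280,220:340]
cv2.imwrite('pics/w5z.png',cv2.resize(im,None,fx=5,fy=5,interpolation=cv2.INTER_CUBIC))
b=status.get_obs();T=rot(b['tool_rot']);e=b['ee_pos']
p=eyes.camera_params('wrist')
for d in (155,200,241,263): print(d,proj('wrist',e+T[:,2]*d/1000,p))
print('hole',proj('wrist',[.596,.272,.06],p))
# camera in tool frame
print('cam tool',T.T@(p['origin']-e)); print(T.T@rot(p['orientation']))
E
```

```text
155 (np.float64(278.3848944136558), np.float64(282.50635052465293))
200 (np.float64(278.83955115640106), np.float64(245.4538152360147))
241 (np.float64(279.1062862671831), np.float64(223.97962558248665))
263 (np.float64(279.2144857089348), np.float64(215.3225205454371))
hole (np.float64(276.7322240632199), np.float64(203.26088911953357))
cam tool [0.0644 0.0009 0.0303]
[[-0.001   0.9663  0.2575]
 [ 1.      0.0008  0.0011]
 [ 0.0008  0.2575 -0.9663]]
```

View pics/w5z.png

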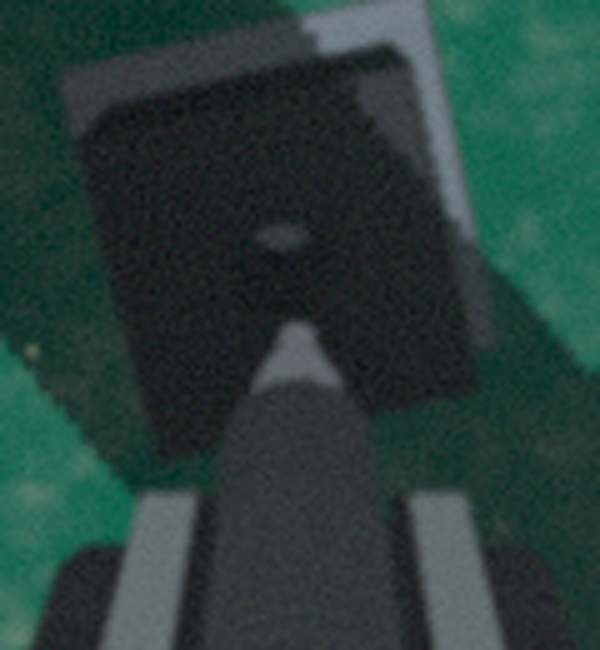

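```bash
python3 - <<'E'
from h import *
p=eyes.camera_params('wrist')
c=np.array([[85,130],[400,55],[480,385],[160,455]])/5+[220,150]
w=[onz('wrist',u,v,.06,p) for u,v in c]; print(np.array(w)); print(np.mean(w,0)); 
for i in range(4): print(np.linalg.norm(w[i]-w[(i+1)%4]))
E
python3 -m handwheel '[[[-8,-25,0],0],[[-11,-37,0],0],[[-11,-37,0],0],[[-11,-37,0],0],[[-11,-37,0],0],[[-11,-37,0],0],[[-11,-37,0],0],[[-11,-37,0],0],[[-8,-30,0],0],[[-5,-15,0],0],[[-2,-6,0],0],[[0,0,0],0],[[0,0,0],0]]'
python3 -c "
from h import *
go([.615,-.194,.018],off=.263)
print(status.get_obs()['q'])"
```

```text
[[0.5639 0.245  0.06  ]
 [0.5653 0.3007 0.06  ]
 [0.626  0.3004 0.06  ]
 [0.624  0.2415 0.06  ]]
[0.5948 0.2719 0.06  ]
0.05567020302797502
0.06076880770013672
0.058991257862475686
0.060244336738811514
clock: 6.82
ee_pos: [0.6074, -0.0915, 0.3464]
tool_rot: [-0.015, 0.124, 0.992, 0.005]
force: [-0.3, 0.5, -3.3]
gripper_width: 0.0166
t 6.82 ee [ 0.6074 -0.0915  0.3464] tz [-0.0286  0.0144 -0.9995] yaw 165.7417277574172 F [-0.3004  0.4573 -3.3059] w 0.016553351204495113
pt [ 0.5999 -0.0877  0.0836] tool delta mm [-42.9005 -99.7776  63.5547]
world-down 10mm in tool [-0.3128 -0.0692  9.9949]
[-0.2938  0.3267  0.466   1.6378 -0.1632  1.2448  1.5299]
```

```bash
python3 -m handwheel '[[[-4,-8,0],0],[[-4,-8,0],0],[[-4,-8,0],0],[[-4,-8,0],0],[[-4,-8,0],0],[[-4,-8,0],0],[[-4,-8,0],0],[[-4,-8,0],0],[[-2,-4,0],0],[[0,0,0],0]]'
python3 -c "
from h import *
go([.615,-.194,.018],off=.263)
print(status.get_obs()['q'])"
```

```text
clock: 7.65
ee_pos: [0.6271, -0.1666, 0.3434]
tool_rot: [-0.016, 0.119, 0.993, 0.006]
force: [0.7, -0.2, -3.8]
gripper_width: 0.0164
t 7.65 ee [ 0.6271 -0.1666  0.3434] tz [-0.0298  0.016  -0.9994] yaw 166.29937479366896 F [ 0.7001 -0.154  -3.7529] w 0.01643807441801846
pt [ 0.6193 -0.1623  0.0806] tool delta mm [ -5.3666 -32.2981  62.1604]
world-down 10mm in tool [-0.3273 -0.0851  9.9943]
[-0.176   0.4063  0.4883  1.55   -0.203   1.2681  1.6771]
```

```bash
python3 -m handwheel '[[[7,30,-5],0],[[10,37,-5],0],[[10,37,-5],0],[[10,37,0],0],[[10,37,0],0],[[7,30,0],0],[[3,12,0],0],[[0,0,0],0],[[0,0,0],0]]'
python3 -c "
from h import *
go([.615,-.194,.018],off=.263)
print(status.get_obs()['q'])"
```

```text
clock: 8.4
ee_pos: [0.6238, 0.0682, 0.3621]
tool_rot: [-0.016, 0.122, 0.992, 0.006]
force: [-0.1, -0.3, -3.5]
gripper_width: 0.0166
t 8.4 ee [0.6238 0.0682 0.3621] tz [-0.0305  0.0158 -0.9994] yaw 165.98631795743995 F [-0.0558 -0.3474 -3.4617] w 0.016556885446537325
pt [0.6158 0.0724 0.0993] tool delta mm [ -66.4108 -259.2614   77.0289]
world-down 10mm in tool [-0.3343 -0.0798  9.9941]
[-0.4914  0.3359  0.4023  1.5829 -0.155   1.2801  1.2654]
```

```bash
python3 -m handwheel '[[[-4,-12,0],0],[[-5,-17,0],0],[[-5,-18,0],0],[[-5,-18,0],0],[[-5,-18,0],0],[[-5,-18,0],0],[[-5,-18,0],0],[[-5,-18,0],0],[[-5,-18,0],0],[[-5,-18,0],0],[[-4,-14,0],0],[[-3,-8,0],0],[[-1,-4,0],0],[[0,0,0],0]]'
python3 -c "
from h import *
go([.615,-.194,.018],off=.263)
print(status.get_obs()['q'])
snap('wrist','w6.png')"
```

```text
clock: 9.57
ee_pos: [0.6221, -0.1809, 0.3597]
tool_rot: [-0.016, 0.138, 0.99, 0.001]
force: [0.4, -0.6, -3.5]
gripper_width: 0.0162
t 9.57 ee [ 0.6221 -0.1809  0.3597] tz [-0.0322  0.0056 -0.9995] yaw 164.10460599876205 F [ 0.3693 -0.5994 -3.5275] w 0.016159507292314378
pt [ 0.6136 -0.1794  0.0968] tool delta mm [ -7.869  -13.4213  78.6232]
world-down 10mm in tool [-0.3247  0.034   9.9947]
[-0.172   0.3948  0.5094  1.5344 -0.1916  1.2961  1.6562]
```

View pics/w6.png

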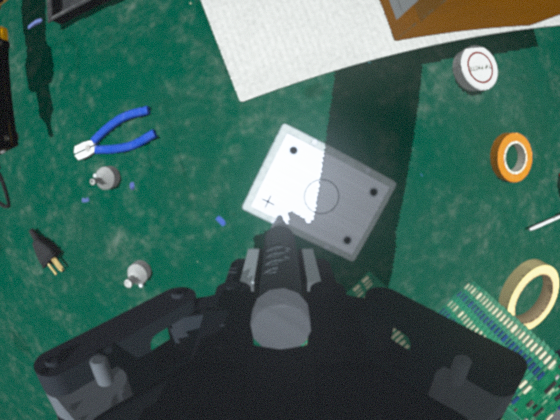

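```bash
cat >> h.py <<'E'
def zoom(f,g,x0,y0,w,h,k):
    im=cv2.imread('pics/'+f)[y0:y0+h,x0:x0+w]; cv2.imwrite('pics/'+g,cv2.resize(im,None,fx=k,fy=k,interpolation=cv2.INTER_CUBIC))
def tipchk(f,d=.263):
    p=eyes.camera_params('wrist');b=status.get_obs();T=rot(b['tool_rot'])
    snap('wrist',f)
    print('tip px',proj('wrist',b['ee_pos']+T[:,2]*d,p)); return p,b,T
E
python3 - <<'E'
from h import *
p,b,T=tipchk('w7.png'); zoom('w7.png','w7z.png',235,160,100,80,6)
import pickle; pickle.dump((p,b),open('w7.pkl','wb'))
print(proj('wrist',[.615,-.194,.018],p))
E
```

```text
tip px (np.float64(279.22531942758775), np.float64(215.37563816871713))
(np.float64(265.2367629606071), np.float64(201.81831891914453))
```

View pics/w7z.png

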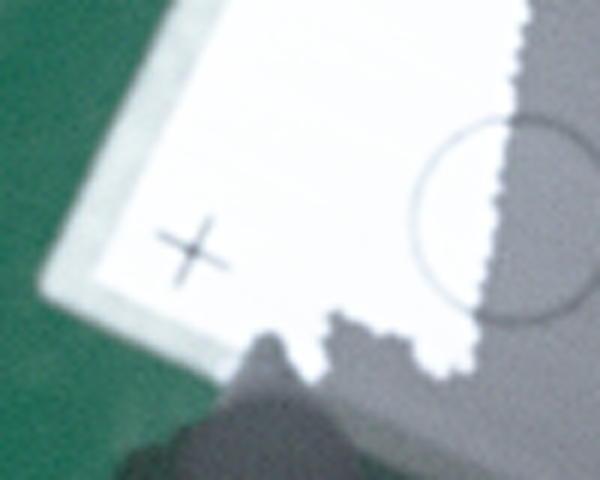

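```bash
python3 - <<'E'
from h import *
import pickle
p,b=pickle.load(open('w7.pkl','rb'))
c=onz('wrist',267.5,201.7,.018,p);print(c)
go(c,off=.263)
E
```

```text
[ 0.6155 -0.1918  0.018 ]
t 9.67 ee [ 0.6226 -0.1788  0.3596] tz [-0.032   0.0065 -0.9995] yaw 164.23484321186132 F [-0.3266  0.5308 -3.4257] w 0.016063464216272413
pt [ 0.6142 -0.1771  0.0968] tool delta mm [ -7.8264 -13.5753  78.5805]
world-down 10mm in tool [-0.3254  0.0247  9.9947]
```

```bash
python3 -m handwheel '[[[-2,-4,4],0],[[-2,-4,8],0],[[-2,-3,8],0],[[-1,-2,8],0],[[0,0,8],0],[[0,0,8],0],[[0,0,8],0],[[0,0,4],0],[[0,0,0],0]]'
python3 - <<'E'
from h import *
import pickle
go([ 0.6155, -0.1918,  0.018 ],off=.263)
p,b,T=tipchk('w8.png'); zoom('w8.png','w8z.png',235,170,100,80,6)
pickle.dump((p,b),open('w8.pkl','wb'))
print(proj('wrist',[ 0.6155, -0.1918,  0.018 ],p))
E
```

```text
clock: 10.42
ee_pos: [0.6251, -0.1881, 0.2951]
tool_rot: [-0.018, 0.133, 0.991, 0.002]
force: [-0.2, 0.4, -3.0]
gripper_width: 0.016
t 10.42 ee [ 0.6251 -0.1881  0.2951] tz [-0.0348  0.0094 -0.9994] yaw 164.70964283871817 F [-0.2314  0.3857 -2.997 ] w 0.016003219501000962
pt [ 0.616  -0.1856  0.0323] tool delta mm [-1.7009 -6.0901 14.2228]
world-down 10mm in tool [-0.3603  0.0008  9.9935]
tip px (np.float64(279.24106193758286), np.float64(215.31621681501733))
(np.float64(271.5593571589896), np.float64(212.58513521697594))
```

View pics/w8z.png

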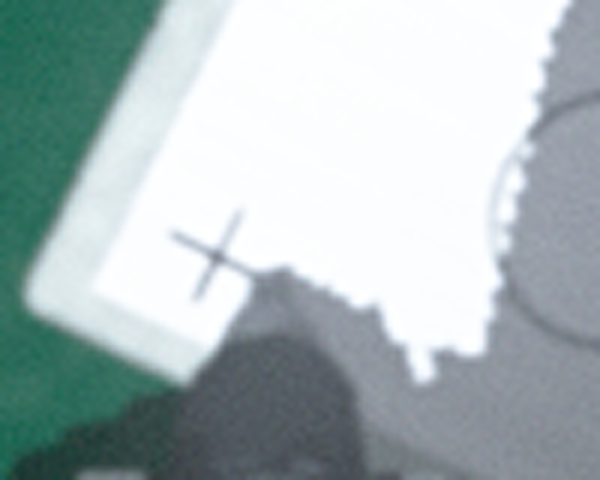

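```bash
python3 -m handwheel '[[[-1,-3,1],0],[[-1,-3,1],0],[[-0.5,-1.5,1],0],[[0,0,1],0],[[0,0,0],0]]'
python3 - <<'E'
from h import *
import pickle
go([ 0.6155, -0.1918,  0.018 ],off=.263)
p,b,T=tipchk('w9.png'); zoom('w9.png','w9z.png',250,185,60,60,10)
pickle.dump((p,b),open('w9.pkl','wb'))
print(proj('wrist',[ 0.6155, -0.1918,  0.018 ],p))
E
```

```text
clock: 10.88
ee_pos: [0.626, -0.1972, 0.2928]
tool_rot: [-0.016, 0.133, 0.991, 0.002]
force: [0.1, -0.5, -3.0]
gripper_width: 0.0161
t 10.88 ee [ 0.626  -0.1972  0.2928] tz [-0.0318  0.0087 -0.9995] yaw 164.70710143774764 F [ 0.0732 -0.5037 -3.0024] w 0.016103182842063538
pt [ 0.6177 -0.1949  0.0299] tool delta mm [ 2.5294  2.4354 12.0235]
world-down 10mm in tool [-0.3295 -0.0006  9.9946]
tip px (np.float64(279.17621417217106), np.float64(215.332625754469))
(np.float64(282.3602540359138), np.float64(208.06086118849433))
```

View pics/w9z.png

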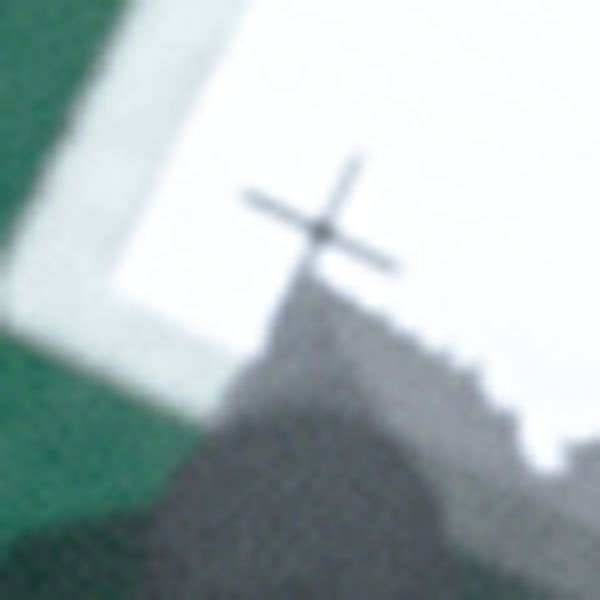

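```bash
python3 -m handwheel '[[[0.8,0.8,0.5],0],[[0.8,0.8,0.5],0],[[0.5,0.5,0],0],[[0,0,0],0],[[0,0,0],0]]'
python3 - <<'E'
from h import *
import pickle
go([ 0.6155, -0.1918,  0.018 ],off=.263)
p,b,T=tipchk('w10.png'); zoom('w10.png','w10z.png',250,185,60,60,10)
print(proj('wrist',[ 0.6155, -0.1918,  0.018 ],p))
go([ 0.6155, -0.1918,  0.018 ],off=.263)
E
```

```text
clock: 11.35
ee_pos: [0.6245, -0.1941, 0.2924]
tool_rot: [-0.016, 0.133, 0.991, 0.002]
force: [-0.1, -1.3, -3.3]
gripper_width: 0.0165
t 11.35 ee [ 0.6245 -0.1941  0.2924] tz [-0.0308  0.0089 -0.9995] yaw 164.72357062796954 F [-0.1    -1.3413 -3.3161] w 0.016464337896240116
pt [ 0.6164 -0.1917  0.0296] tool delta mm [ 0.4997 -0.31   11.5899]
world-down 10mm in tool [-0.3205 -0.0047  9.9949]
tip px (np.float64(279.25848950722855), np.float64(215.3464510119339))
(np.float64(278.90620116692224), np.float64(210.7474124343656))
t 11.4 ee [ 0.6245 -0.1941  0.2924] tz [-0.0309  0.0089 -0.9995] yaw 164.72663462931038 F [-0.1927  0.2689 -3.2567] w 0.016218540428786454
pt [ 0.6164 -0.1917  0.0296] tool delta mm [ 0.4961 -0.3232 11.5849]
world-down 10mm in tool [-0.3211 -0.0044  9.9948]
```

View pics/w10z.png

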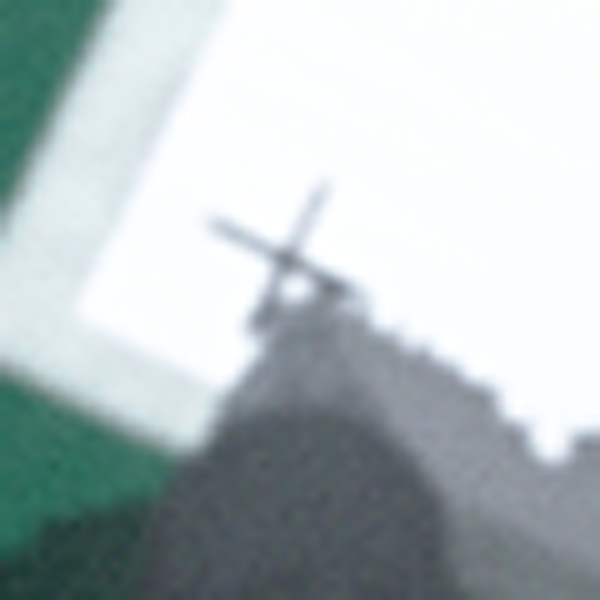

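```bash
python3 -m handwheel '[[[0.2,-0.1,2],0],[[0.2,-0.2,2],0],[[0,0,2],0],[[0,0,1],0],[[0,0,0],0]]'
python3 - <<'E'
from h import *
import pickle
p,b,T=tipchk('w11.png'); zoom('w11.png','w11z.png',250,185,60,60,10)
print(proj('wrist',[ 0.6155, -0.1918,  0.018 ],p))
go([ 0.6155, -0.1918,  0.018 ],off=.263)
E
```

```text
clock: 11.82
ee_pos: [0.6238, -0.1941, 0.2846]
tool_rot: [-0.016, 0.133, 0.991, 0.002]
force: [0.8, -0.1, -3.7]
gripper_width: 0.0159
tip px (np.float64(279.2027586684951), np.float64(215.35364161627427))
(np.float64(279.1569763806784), np.float64(213.9740571312298))
t 11.87 ee [ 0.6238 -0.1941  0.2847] tz [-0.0309  0.0089 -0.9995] yaw 164.73346693066782 F [ 0.0595  0.266  -3.2552] w 0.01605699285673587
pt [ 0.6156 -0.1918  0.0218] tool delta mm [ 0.0221 -0.0353  3.798 ]
world-down 10mm in tool [-0.3216 -0.0041  9.9948]
```

View pics/w11z.png

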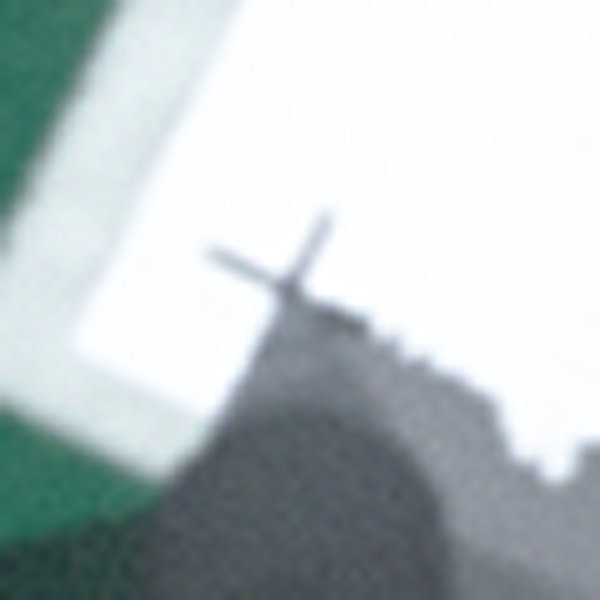

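```bash
f(){ python3 -c "
from h import *
go([ 0.6155, -0.1918,  0.018 ],off=.263)"|head -2; }
python3 -m handwheel '[[[0,0,1],0],[[0,0,1],0]]'|grep force; f
python3 -m handwheel '[[[0,0,1],0],[[0,0,0.5],0]]'|grep force; f
python3 -m handwheel '[[[0,0,1],0],[[0,0,0.5],0]]'|grep force; f
```

```text
force: [-0.3, -0.9, -2.4]
t 12.03 ee [ 0.6238 -0.1942  0.2827] tz [-0.0307  0.0088 -0.9995] yaw 164.73138256993113 F [-0.3214 -0.9282 -2.4221] w 0.016439389120995095
pt [ 0.6157 -0.1918  0.0198] tool delta mm [ 0.1761 -0.0182  1.8468]
force: [0.3, -0.6, -3.3]
t 12.2 ee [ 0.6237 -0.1942  0.281 ] tz [-0.0307  0.0088 -0.9995] yaw 164.7268528402289 F [ 0.2859 -0.559  -3.3136] w 0.016191652379201314
pt [ 0.6157 -0.1919  0.0181] tool delta mm [0.1994 0.0419 0.1555]
force: [-0.5, 0.2, -1.2]
t 12.37 ee [ 0.6238 -0.1942  0.2796] tz [-0.0303  0.0087 -0.9995] yaw 164.72823607178017 F [-0.5485  0.2133 -1.2242] w 0.016431394145998594
pt [ 0.6158 -0.1919  0.0168] tool delta mm [ 0.3607  0.0391 -1.2083]
```

```bash
python3 - <<'E'
from h import *
p,b,T=tipchk('w12.png'); zoom('w12.png','w12z.png',250,185,60,60,10)
print(proj('wrist',[ 0.6155, -0.1918,  0.018 ],p))
go([ 0.6155, -0.1918,  0.018 ],off=.263)
E
```

```text
tip px (np.float64(279.20210130933225), np.float64(215.3158372920795))
(np.float64(279.24870035931116), np.float64(215.28129085604417))
t 12.42 ee [ 0.6237 -0.1943  0.2796] tz [-0.0304  0.0087 -0.9995] yaw 164.72583760466784 F [-0.619  -0.2241 -0.9875] w 0.016438348236957754
pt [ 0.6158 -0.192   0.0167] tool delta mm [ 0.3242  0.0814 -1.2582]
world-down 10mm in tool [-0.3163 -0.0042  9.995 ]
```

View pics/w12z.png

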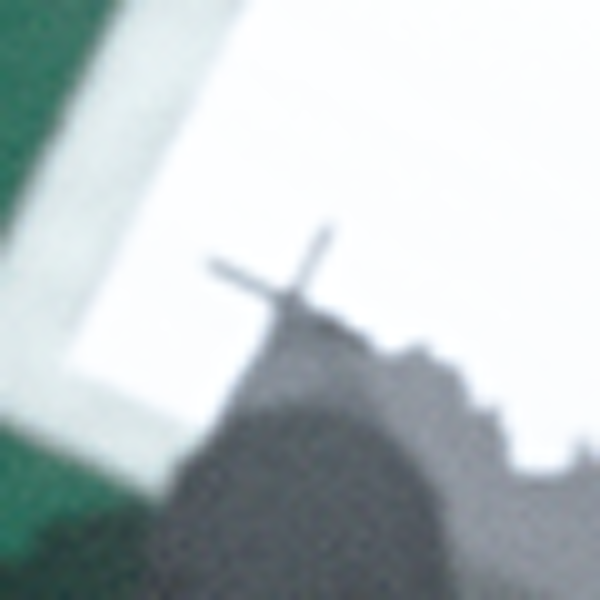

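```bash
f(){ python3 -c "
from h import *
go([ 0.6155, -0.1918,  0.018 ],off=.263)"|head -2; }
python3 -m handwheel '[[[0,0,1],0]]'|grep force; f
python3 -m handwheel '[[[0,0,1],0]]'|grep force; f
python3 -m handwheel '[[[0,0,0.6],0]]'|grep force; f
```

```text
force: [-1.4, -0.3, -2.6]
t 12.5 ee [ 0.6238 -0.1943  0.2789] tz [-0.03    0.0087 -0.9995] yaw 164.72931135248754 F [-1.3588 -0.3457 -2.5799] w 0.016461958042049377
pt [ 0.6159 -0.192   0.016 ] tool delta mm [ 0.5159  0.0782 -1.9802]
force: [-0.1, 0.4, -1.4]
t 12.58 ee [ 0.6238 -0.1942  0.2779] tz [-0.0299  0.0088 -0.9995] yaw 164.73079523904727 F [-0.0577  0.3763 -1.3517] w 0.016242440809590624
pt [ 0.6159 -0.1919  0.015 ] tool delta mm [ 0.4919 -0.0071 -2.9385]
force: [-1.0, -0.6, -0.5]
t 12.67 ee [ 0.6237 -0.1942  0.2773] tz [-0.0299  0.0088 -0.9995] yaw 164.73176833370422 F [-1.0074 -0.568  -0.5251] w 0.016215724073998083
pt [ 0.6159 -0.1919  0.0144] tool delta mm [ 0.5005 -0.0044 -3.5456]
```

```bash
f(){ python3 -c "
from h import *
go([ 0.6155, -0.1918,  0.018 ],off=.263)"|head -2; }
for i in 1 2 3; do python3 -m handwheel '[[[0.1,0,0.7],0]]'|grep force; f; done
```

```text
force: [-0.2, 1.4, 1.4]
t 12.75 ee [ 0.6236 -0.1942  0.2767] tz [-0.0297  0.0088 -0.9995] yaw 164.72883534509043 F [-0.1971  1.3732  1.4258] w 0.016854783558797812
pt [ 0.6158 -0.1919  0.0138] tool delta mm [ 0.4846  0.0384 -4.1762]
force: [-1.0, 0.3, 2.3]
t 12.83 ee [ 0.6236 -0.1942  0.2762] tz [-0.0293  0.0087 -0.9995] yaw 164.72958797083078 F [-0.9507  0.329   2.3172] w 0.01623563922519971
pt [ 0.6159 -0.1919  0.0133] tool delta mm [ 0.5765  0.0347 -4.6589]
force: [-1.3, 0.6, 3.4]
t 12.92 ee [ 0.6236 -0.1943  0.2759] tz [-0.0288  0.0087 -0.9995] yaw 164.724485023799 F [-1.3021  0.5517  3.3517] w 0.0166642185358276
pt [ 0.616 -0.192  0.013] tool delta mm [ 0.687   0.0734 -4.9871]
```

```bash
f(){ python3 -c "
from h import *
go([ 0.6155, -0.1918,  0.018 ],off=.263)"|head -2|cut -c1-140; }
for i in 1 2 3; do python3 -m handwheel '[[[0.1,0,0.7],0]]'|grep force; f; done
```

```text
force: [-1.8, 0.4, 3.5]
t 13.0 ee [ 0.6235 -0.1943  0.2756] tz [-0.0283  0.0087 -0.9996] yaw 164.7269162541478 F [-1.7865  0.3504  3.4623] w 0.016429249366818575
pt [ 0.6161 -0.192   0.0127] tool delta mm [ 0.8012  0.08   -5.3107]
force: [-1.5, 0.3, 3.7]
t 13.08 ee [ 0.6235 -0.1944  0.2752] tz [-0.0278  0.0087 -0.9996] yaw 164.72358482892267 F [-1.4946  0.2908  3.7374] w 0.016201182285539278
pt [ 0.6162 -0.1921  0.0123] tool delta mm [ 0.9013  0.0933 -5.6427]
force: [-2.0, 0.7, 4.9]
t 13.17 ee [ 0.6234 -0.1943  0.2749] tz [-0.0275  0.0087 -0.9996] yaw 164.72637650413952 F [-1.9671  0.6682  4.9051] w 0.01608306790308379
pt [ 0.6162 -0.1921  0.012 ] tool delta mm [ 0.9297  0.0621 -5.989 ]
```

```bash
f(){ python3 -c "
from h import *
go([ 0.6155, -0.1918,  0.018 ],off=.263)"|head -2|cut -c1-140; }
for i in 1 2; do python3 -m handwheel '[[[0.4,0,0.7],0]]'|grep force; f; done
```

```text
force: [-1.1, -0.1, 5.9]
t 13.25 ee [ 0.6231 -0.1943  0.2746] tz [-0.0268  0.0086 -0.9996] yaw 164.72421823411645 F [-1.1049 -0.0632  5.8588] w 0.016594682604164135
pt [ 0.6161 -0.1921  0.0117] tool delta mm [ 0.8095  0.1037 -6.3246]
force: [-0.6, 1.2, 6.5]
t 13.33 ee [ 0.6229 -0.1943  0.2743] tz [-0.0259  0.0085 -0.9996] yaw 164.72458313144617 F [-0.6153  1.2457  6.4928] w 0.016001858094456315
pt [ 0.6161 -0.1921  0.0114] tool delta mm [ 0.8393  0.0893 -6.5592]
```

```bash
f(){ python3 -c "
from h import *
go([ 0.6155, -0.1918,  0.018 ],off=.263)"|head -2|cut -c1-140; }
for i in 1 2; do python3 -m handwheel '[[[0.2,0,0.6],0]]'|grep force; f; done
```

```text
force: [-2.4, 0.4, 6.4]
t 13.42 ee [ 0.6228 -0.1943  0.2742] tz [-0.0251  0.0084 -0.9996] yaw 164.72184674440342 F [-2.4409  0.357   6.4389] w 0.01680217258828158
pt [ 0.6162 -0.1921  0.0113] tool delta mm [ 0.9552  0.0667 -6.6959]
force: [-2.4, 0.2, 6.0]
t 13.5 ee [ 0.6227 -0.1943  0.2741] tz [-0.0244  0.0084 -0.9997] yaw 164.71934927502 F [-2.365   0.1549  5.9532] w 0.016482861370429137
pt [ 0.6163 -0.1921  0.0112] tool delta mm [ 1.0179  0.0936 -6.811 ]
```

```bash
f(){ python3 -c "
from h import *
go([ 0.6155, -0.1918,  0.018 ],off=.263)"|head -2|cut -c1-140; }
for i in 1 2; do python3 -m handwheel '[[[0.4,0,0.8],0]]'|grep force; f; done
```

```text
force: [-1.9, 0.4, 7.3]
t 13.58 ee [ 0.6225 -0.1943  0.2739] tz [-0.0236  0.0083 -0.9997] yaw 164.7169287407607 F [-1.9094  0.397   7.3484] w 0.016460955046635372
pt [ 0.6163 -0.1921  0.0109] tool delta mm [ 0.9994  0.1164 -7.0443]
force: [-1.6, 0.5, 7.3]
t 13.67 ee [ 0.6222 -0.1943  0.2737] tz [-0.0226  0.0082 -0.9997] yaw 164.71961417279977 F [-1.5674  0.4713  7.2845] w 0.016353104425063613
pt [ 0.6163 -0.1921  0.0108] tool delta mm [ 0.9919  0.1206 -7.198 ]
```

Net about 10.5 N, at the peak. Single small steps.

```bash
f(){ python3 -c "
from h import *
go([ 0.6155, -0.1918,  0.018 ],off=.263)"|head -2|cut -c1-140; }
python3 -m handwheel '[[[0.4,0,0.8],0]]'|grep force; f
```

```text
force: [-2.2, 1.3, 8.1]
t 13.75 ee [ 0.622  -0.1943  0.2736] tz [-0.0216  0.0081 -0.9997] yaw 164.72034575604403 F [-2.2075  1.339   8.1321] w 0.016331201895493735
pt [ 0.6163 -0.1921  0.0107] tool delta mm [ 1.052   0.1002 -7.3198]
```

```bash
f(){ python3 -c "
from h import *
go([ 0.6155, -0.1918,  0.018 ],off=.263)"|head -2|cut -c1-140; }
python3 -m handwheel '[[[0.3,0,0.8],0]]'|grep force; f
```

```text
force: [-1.6, 0.9, 7.3]
t 13.83 ee [ 0.6218 -0.1943  0.2735] tz [-0.0207  0.0081 -0.9998] yaw 164.71706304652926 F [-1.643   0.9405  7.2893] w 0.016470730614523827
pt [ 0.6164 -0.1922  0.0105] tool delta mm [ 1.1126  0.1517 -7.4415]
```

```bash
f(){ python3 -c "
from h import *
go([ 0.6155, -0.1918,  0.018 ],off=.263)"|head -2|cut -c1-140; }
python3 -m handwheel '[[[0.3,0,0.9],0]]'|grep force; f
```

```text
force: [-2.3, 1.0, 8.6]
t 13.92 ee [ 0.6217 -0.1943  0.2733] tz [-0.0197  0.0081 -0.9998] yaw 164.71828680671788 F [-2.3165  0.9749  8.6193] w 0.016076307314323097
pt [ 0.6165 -0.1921  0.0104] tool delta mm [ 1.1827  0.0891 -7.6108]
```

```bash
f(){ python3 -c "
from h import *
go([ 0.6155, -0.1918,  0.018 ],off=.263)"|head -2|cut -c1-140; }
python3 -m handwheel '[[[0.3,0,0.9],0]]'|grep force; f
```

```text
force: [-2.4, 2.0, 7.6]
t 14.0 ee [ 0.6215 -0.1943  0.2731] tz [-0.0189  0.0081 -0.9998] yaw 164.71565970503767 F [-2.39    1.998   7.5552] w 0.016039961759483863
pt [ 0.6165 -0.1922  0.0102] tool delta mm [ 1.2233  0.0967 -7.7775]
```

```bash
f(){ python3 -c "
from h import *
go([ 0.6155, -0.1918,  0.018 ],off=.263)"|head -2|cut -c1-140; }
python3 -m handwheel '[[[0.7,0,0.9],0]]'|grep force; f
```

```text
force: [-1.9, 1.4, 8.7]
t 14.08 ee [ 0.621  -0.1942  0.2731] tz [-0.0176  0.008  -0.9998] yaw 164.71585757868283 F [-1.9256  1.3703  8.6764] w 0.016397318398507412
pt [ 0.6164 -0.1921  0.0101] tool delta mm [ 1.0618  0.1261 -7.8581]
```

```bash
f(){ python3 -c "
from h import *
go([ 0.6155, -0.1918,  0.018 ],off=.263)"|head -2|cut -c1-140; }
python3 -m handwheel '[[[0.7,0,0.9],0]]'|grep force; f
```

```text
force: [-1.2, 0.7, 7.9]
t 14.17 ee [ 0.6206 -0.1942  0.2731] tz [-0.0162  0.0078 -0.9998] yaw 164.71459019856678 F [-1.2163  0.6555  7.8947] w 0.01622666194277339
pt [ 0.6163 -0.1921  0.0101] tool delta mm [ 1.016   0.1333 -7.8749]
```

```bash
f(){ python3 -c "
from h import *
go([ 0.6155, -0.1918,  0.018 ],off=.263)"|head -2|cut -c1-140; }
python3 -m handwheel '[[[0.4,0,1.0],0]]'|grep force; f
```

```text
force: [-1.9, 1.2, 9.8]
t 14.25 ee [ 0.6204 -0.1942  0.273 ] tz [-0.0149  0.0078 -0.9999] yaw 164.713900033949 F [-1.8531  1.1594  9.7848] w 0.016306074133148833
pt [ 0.6165 -0.1921  0.01  ] tool delta mm [ 1.1526  0.0976 -7.9834]
```

```bash
f(){ python3 -c "
from h import *
go([ 0.6155, -0.1918,  0.018 ],off=.263)"|head -2|cut -c1-140; }
python3 -m handwheel '[[[0.3,0,1.0],0]]'|grep force; f
```

```text
force: [-3.7, 0.9, 9.1]
t 14.33 ee [ 0.6202 -0.1942  0.2729] tz [-0.0138  0.0077 -0.9999] yaw 164.71153366436985 F [-3.6808  0.9164  9.0957] w 0.016065026668921695
pt [ 0.6166 -0.1922  0.0099] tool delta mm [ 1.2774  0.12   -8.0978]
```

```bash
f(){ python3 -c "
from h import *
go([ 0.6155, -0.1918,  0.018 ],off=.263)"|head -2|cut -c1-140; }
python3 -m handwheel '[[[0.8,0,0.8],0]]'|grep force; f
```

```text
force: [-2.3, 0.5, 7.2]
t 14.42 ee [ 0.6197 -0.1941  0.2729] tz [-0.0125  0.0077 -0.9999] yaw 164.70800366173677 F [-2.348   0.5158  7.1627] w 0.01651556985212221
pt [ 0.6164 -0.1921  0.0099] tool delta mm [ 1.0343  0.1044 -8.0759]
```

```bash
f(){ python3 -c "
from h import *
go([ 0.6155, -0.1918,  0.018 ],off=.263)"|head -2|cut -c1-140; }
python3 -m handwheel '[[[0.8,0,0.9],0]]'|grep force; f
```

```text
force: [-0.8, 0.5, 8.5]
t 14.5 ee [ 0.6192 -0.194   0.2728] tz [-0.0111  0.0075 -0.9999] yaw 164.70895274704782 F [-0.7537  0.4951  8.4978] w 0.0162074322255242
pt [ 0.6162 -0.1921  0.0099] tool delta mm [ 0.897   0.1026 -8.1309]
```

```bash
python3 - <<'E'
from h import *
go([ 0.6155, -0.1918,  0.018 ],off=.263)
p,b,T=tipchk('w13.png'); zoom('w13.png','w13z.png',250,185,60,60,10)
print(proj('wrist',[ 0.6155, -0.1918,  0.018 ],p))
go([ 0.6155, -0.1918,  0.018 ],off=.263)
E
```

```text
t 14.5 ee [ 0.6192 -0.194   0.2728] tz [-0.0111  0.0075 -0.9999] yaw 164.70895274704782 F [-0.7537  0.4951  8.4978] w 0.0162074322255242
pt [ 0.6162 -0.1921  0.0099] tool delta mm [ 0.897   0.1026 -8.1309]
world-down 10mm in tool [-0.1264 -0.0433  9.9991]
tip px (np.float64(279.244620701676), np.float64(215.25224076967902))
(np.float64(279.3484485618469), np.float64(217.06624337251947))
t 14.55 ee [ 0.6191 -0.1941  0.2729] tz [-0.0108  0.0075 -0.9999] yaw 164.70470897186658 F [-1.8043  1.1652  7.6333] w 0.016389111467855055
pt [ 0.6163 -0.1921  0.0099] tool delta mm [ 0.923   0.1296 -8.0718]
world-down 10mm in tool [-0.124  -0.0434  9.9991]
```

View pics/w13z.png

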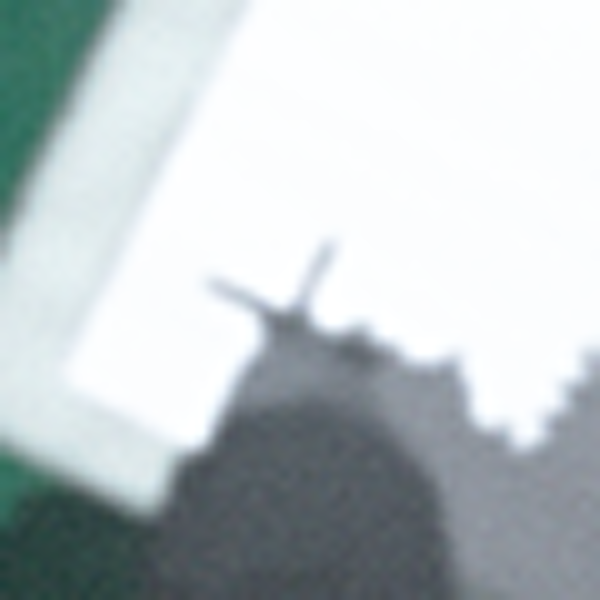

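```bash
f(){ python3 -c "
from h import *
go([ 0.6155, -0.1918,  0.018 ],off=.263)"|head -2|cut -c1-140; }
python3 -m handwheel '[[[0.4,0,1.0],0]]'|grep force; f
```

```text
force: [-2.8, 1.4, 9.5]
t 14.63 ee [ 0.619  -0.1941  0.2728] tz [-0.0094  0.0073 -0.9999] yaw 164.7062901356514 F [-2.7747  1.4088  9.4908] w 0.016166863431416115
pt [ 0.6165 -0.1922  0.0098] tool delta mm [ 1.1532  0.1252 -8.1617]
```

```bash
f(){ python3 -c "
from h import *
go([ 0.6155, -0.1918,  0.018 ],off=.263)"|head -2|cut -c1-140; }
python3 -m handwheel '[[[0.5,0,1.0],0]]'|grep force; f
```

```text
force: [-2.4, 1.1, 8.6]
t 14.72 ee [ 0.6187 -0.1941  0.2727] tz [-0.0082  0.0073 -0.9999] yaw 164.7030082461032 F [-2.3572  1.1009  8.6479] w 0.016224935933511302
pt [ 0.6165 -0.1922  0.0097] tool delta mm [ 1.1811  0.1152 -8.2567]
```

```bash
f(){ python3 -c "
from h import *
go([ 0.6155, -0.1918,  0.018 ],off=.263)"|head -2|cut -c1-140; }
python3 -m handwheel '[[[0.6,0,1.0],0]]'|grep force; f
```

```text
force: [-2.0, 1.0, 7.8]
t 14.8 ee [ 0.6183 -0.194   0.2726] tz [-0.0069  0.0072 -1.    ] yaw 164.70042131392896 F [-1.9507  1.0339  7.7862] w 0.01654657394817354
pt [ 0.6165 -0.1922  0.0096] tool delta mm [ 1.1403  0.1176 -8.3673]
```

```bash
f(){ python3 -c "
from h import *
go([ 0.6155, -0.1918,  0.018 ],off=.263)"|head -2|cut -c1-140; }
python3 -m handwheel '[[[0.6,0,1.0],0]]'|grep force; f
```

```text
force: [-2.3, 0.6, 6.6]
t 14.88 ee [ 0.6179 -0.194   0.2725] tz [-0.0056  0.0071 -1.    ] yaw 164.69629067596082 F [-2.2815  0.5904  6.6404] w 0.01594405108214366
pt [ 0.6165 -0.1922  0.0095] tool delta mm [ 1.0929  0.1469 -8.5208]
```

```bash
f(){ python3 -c "
from h import *
go([ 0.6155, -0.1918,  0.018 ],off=.263)"|head -2|cut -c1-140; }
python3 -m handwheel '[[[0.5,0,0.9],0]]'|grep force; f
```

```text
force: [-2.5, 1.0, 6.8]
t 14.97 ee [ 0.6176 -0.194   0.2723] tz [-0.0045  0.007  -1.    ] yaw 164.6973889022539 F [-2.5436  0.965   6.8398] w 0.01633991372223809
pt [ 0.6164 -0.1921  0.0093] tool delta mm [ 1.0502  0.1312 -8.7248]
```

```bash
f(){ python3 -c "
from h import *
go([ 0.6155, -0.1918,  0.018 ],off=.263)"|head -2|cut -c1-140; }
python3 -m handwheel '[[[0.5,0,0.9],0]]'|grep force; f
```

```text
force: [-2.2, -0.1, 4.2]
t 15.05 ee [ 0.6173 -0.1939  0.2719] tz [-0.0035  0.007  -1.    ] yaw 164.6936581601595 F [-2.1768 -0.113   4.1577] w 0.01622768190566751
pt [ 0.6163 -0.1921  0.009 ] tool delta mm [ 0.9305  0.1324 -9.0438]
```

```bash
f(){ python3 -c "
from h import *
go([ 0.6155, -0.1918,  0.018 ],off=.263)"|head -2|cut -c1-140; }
python3 -m handwheel '[[[0.3,0,0.6],0]]'|grep force; f
```

```text
force: [-1.3, 0.3, 3.2]
t 15.13 ee [ 0.617  -0.1939  0.2716] tz [-0.0029  0.0069 -1.    ] yaw 164.6944435962891 F [-1.338   0.2675  3.1992] w 0.01637259675109958
pt [ 0.6162 -0.1921  0.0086] tool delta mm [ 0.8263  0.124  -9.3974]
```

```bash
f(){ python3 -c "
from h import *
go([ 0.6155, -0.1918,  0.018 ],off=.263)"|head -2|cut -c1-140; }
python3 -m handwheel '[[[0.1,0,0.6],0]]'|grep force; f
```

```text
force: [-2.1, 0.9, 6.7]
t 15.22 ee [ 0.617  -0.1939  0.2713] tz [-0.0024  0.0069 -1.    ] yaw 164.69321216087863 F [-2.1095  0.9325  6.6679] w 0.016474931992598685
pt [ 0.6163 -0.1921  0.0083] tool delta mm [ 0.9197  0.131  -9.7374]
```

```bash
python3 -m handwheel '[[[0,0,-2],0],[[0,0,-4],0],[[0,0,-8],0],[[0,0,-12],0],[[0,0,-15],0],[[0,0,-15],0],[[0,0,-15],0],[[0,0,-12],0],[[0,0,-6],0],[[0,0,-2],0],[[0,0,0],0]]'
python3 - <<'E'
from h import *
go([ .5955,.272,.06],off=.263)
p,b,T=tipchk('w14.png'); zoom('w14.png','w14z.png',230,160,100,80,6)
print(proj('wrist',[ 0.6155, -0.1918,  0.018 ],p))
E
```

```text
clock: 16.13
ee_pos: [0.6165, -0.1943, 0.3681]
tool_rot: [-0.004, 0.133, 0.991, 0.003]
force: [-0.2, 0.1, -3.6]
gripper_width: 0.016
t 16.13 ee [ 0.6165 -0.1943  0.3681] tz [-0.0062  0.0064 -1.    ] yaw 164.67158772075643 F [-0.1946  0.1243 -3.5639] w 0.015975442116014812
pt [ 0.6148 -0.1926  0.1051] tool delta mm [141.0755 442.718   48.2411]
world-down 10mm in tool [-0.0773 -0.0455  9.9996]
tip px (np.float64(279.2458676535413), np.float64(215.37343674823794))
(np.float64(280.0501340353087), np.float64(193.30522064639254))
```

View pics/w14z.png

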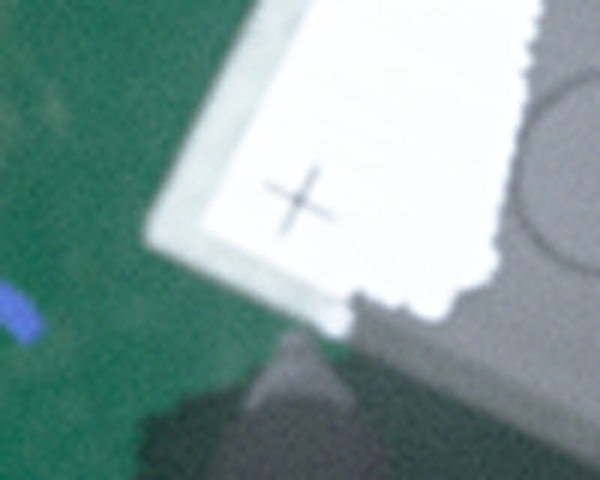

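```bash
python3 -m handwheel '[[[3,10,0],0],[[6,18,0],0],[[6,18,0],0],[[6,18,0],0],[[6,18,0],0],[[6,18,0],0],[[6,18,0],0],[[6,18,0],0],[[6,18,0],0],[[6,18,0],0],[[6,18,0],0],[[6,18,0],0],[[6,18,0],0],[[6,18,0],0],[[6,18,0],0],[[6,18,0],0],[[6,18,0],0],[[6,18,0],0],[[6,18,0],0],[[4,12,0],0]]'
python3 - <<'E'
from h import *
go([ .5955,.272,.06],off=.263)
E
```

```text
clock: 17.85
ee_pos: [0.5857, 0.1999, 0.3504]
tool_rot: [-0.019, 0.132, 0.991, -0.001]
force: [0.0, 0.3, -2.8]
gripper_width: 0.0162
t 17.85 ee [0.5857 0.1999 0.3504] tz [-0.0376  0.0032 -0.9993] yaw 164.7679038072156 F [ 0.0175  0.276  -2.8189] w 0.01619740249050761
pt [0.5758 0.2007 0.0875] tool delta mm [-1.2769 74.126  27.0089]
world-down 10mm in tool [-0.3708  0.0678  9.9929]
```

```bash
python3 -m handwheel '[[[0,10,-2],0],[[0,12,-3],0],[[0,12,-3],0],[[0,10,-3],0],[[0,8,-2],0],[[0,5,0],0],[[0,3,0],0],[[0,0,0],0],[[0,0,0],0]]'
python3 - <<'E'
from h import *
p,b,T=tipchk('w15.png'); zoom('w15.png','w15z.png',210,150,130,110,5)
go([ .5955,.272,.06],off=.263)
print(proj('wrist',[ .5955,.272,.06],p))
E
```

```text
clock: 18.6
ee_pos: [0.603, 0.2653, 0.3621]
tool_rot: [-0.02, 0.132, 0.991, -0.002]
force: [0.2, -0.2, -3.5]
gripper_width: 0.0166
tip px (np.float64(279.2038015575904), np.float64(215.2649235314024))
t 18.65 ee [0.603  0.2652 0.3621] tz [-0.0401  0.0014 -0.9992] yaw 164.8624719312319 F [-0.0618  0.3989 -2.6452] w 0.016145059795085605
pt [0.5925 0.2655 0.0993] tool delta mm [-2.7742  7.3816 39.147 ]
world-down 10mm in tool [-0.3903  0.0913  9.992 ]
(np.float64(287.785214767705), np.float64(206.27645926841853))
```

View pics/w15z.png

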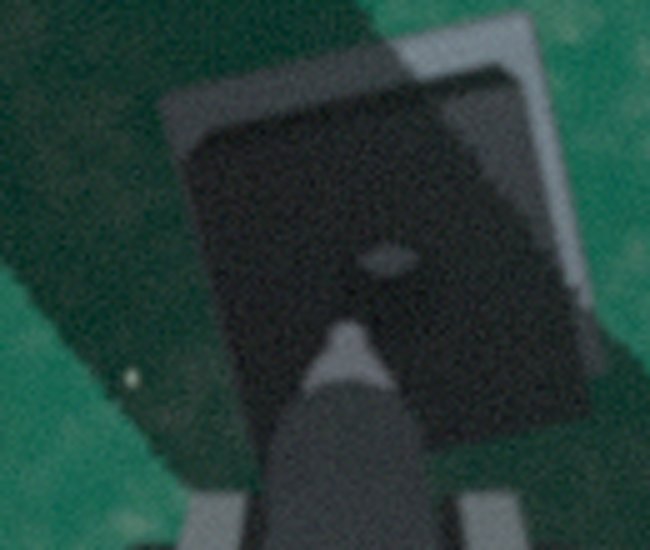

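```bash
python3 -c "
from h import *
b=status.get_obs();T=rot(b['tool_rot']);g=b['ee_pos']+.226*T[:,2];print(g,T.T@(np.array([.5962,.272,g[2]])-g)*1000)"
python3 -m handwheel '[[[-0.5,2,0],0],[[-0.5,2,0],0],[[0,1.5,0],0],[[0,0.5,0],0],[[0,0,0],0]]'
python3 -c "
from h import *
b=status.get_obs();T=rot(b['tool_rot']);g=b['ee_pos']+.226*T[:,2];print(g,T[:,2],T.T@(np.array([.5962,.272,g[2]])-g)*1000)"
```

```text
[0.5939 0.2655 0.1363] [-0.4729  6.868  -0.0812]
clock: 19.07
ee_pos: [0.606, 0.269, 0.3621]
tool_rot: [-0.02, 0.133, 0.991, -0.002]
force: [-0.4, 0.9, -2.9]
gripper_width: 0.016
[0.5969 0.2692 0.1362] [-0.0402  0.0009 -0.9992] [1.4134 2.5264 0.0305]
```

```bash
python3 -m handwheel '[[[0.6,0.8,2],0],[[0.4,0.8,5],0],[[0,0.6,8],0],[[-0.3,0.2,8],0],[[-0.2,0,6],0],[[0,0,2],0],[[0,0,0],0]]'
python3 - <<'E'
from h import *
b=status.get_obs();T=rot(b['tool_rot']);g=b['ee_pos']+.226*T[:,2];print(g,T[:,2],T.T@(np.array([.5962,.272,g[2]])-g)*1000)
p,b,T=tipchk('w16.png'); zoom('w16.png','w16z.png',210,150,130,110,5)
print(proj('wrist',[ .5962,.272,.06],p))
go([ .5962,.272,.06],off=.263)
E
```

```text
clock: 19.65
ee_pos: [0.6043, 0.2716, 0.3267]
tool_rot: [-0.021, 0.133, 0.991, -0.003]
force: [-0.9, 0.0, -2.3]
gripper_width: 0.0167
[0.5949 0.2716 0.1009] [-0.0416  0.0001 -0.9991] [-1.12    0.7028 -0.0526]
tip px (np.float64(279.2478263600251), np.float64(215.33785460645723))
(np.float64(280.78413140163997), np.float64(217.52657445346034))
t 19.7 ee [0.6043 0.2716 0.3268] tz [-0.0416  0.0001 -0.9991] yaw 164.69892781978774 F [-0.0928 -0.488  -2.8619] w 0.016351429427416183
pt [0.5934 0.2716 0.064 ] tool delta mm [-2.7901  1.1847  3.9125]
world-down 10mm in tool [-0.4017  0.1089  9.9913]
```

View pics/w16z.png

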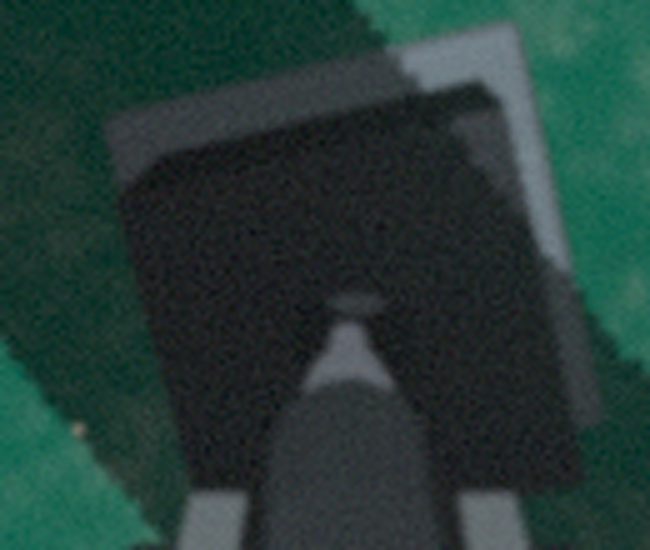

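```bash
python3 -m handwheel '[[[-0.5,0.4,4],0],[[-0.6,0.4,5],0],[[-0.4,0.2,5],0],[[-0.2,0.1,4],0],[[-0.1,0,2],0],[[0,0,0],0]]'
python3 - <<'E'
from h import *
b=status.get_obs();T=rot(b['tool_rot'])
for d in (.241,.226,.211):
    g=b['ee_pos']+d*T[:,2];print(g,T[:,2],T.T@(np.array([.5962,.272,g[2]])-g)*1000)
E
```

```text
clock: 20.2
ee_pos: [0.606, 0.2722, 0.3053]
tool_rot: [-0.02, 0.133, 0.991, -0.002]
force: [-0.3, 0.2, -2.3]
gripper_width: 0.0163
[0.5962 0.2723 0.0645] [-0.0405  0.0006 -0.9992] [-0.061  -0.341   0.0011]
[0.5968 0.2723 0.0794] [-0.0405  0.0006 -0.9992] [ 0.527  -0.4925  0.0257]
[0.5974 0.2723 0.0944] [-0.0405  0.0006 -0.9992] [ 1.1149 -0.6439  0.0503]
```

```bash
f(){ python3 - <<'E'
from h import *
b=status.get_obs();T=rot(b['tool_rot'])
for d in (.241,.211):
    g=b['ee_pos']+d*T[:,2];print(g,T[:,2],T.T@(np.array([.5962,.272,g[2]])-g)*1000)
E
}
python3 -m handwheel '[[[0,-0.1,3],0],[[-0.1,-0.1,4],0],[[-0.1,0,3],0],[[0,0,1],0]]'; f
python3 -m handwheel '[[[-0.1,0,3],0],[[-0.1,0,4],0],[[-0.1,0,3],0],[[0,0,1],0]]'; f
```

```text
clock: 20.53
ee_pos: [0.6058, 0.2719, 0.2936]
tool_rot: [-0.02, 0.133, 0.991, -0.002]
force: [0.3, 0.8, -2.0]
gripper_width: 0.0163
[0.5962 0.2722 0.0528] [-0.0399  0.001  -0.9992] [-0.054  -0.1677 -0.0005]
[0.5974 0.2721 0.0828] [-0.0399  0.001  -0.9992] [ 1.1067 -0.4554  0.0473]
clock: 20.87
ee_pos: [0.6056, 0.2719, 0.2815]
tool_rot: [-0.02, 0.133, 0.991, -0.002]
force: [-2.1, 0.2, -3.2]
gripper_width: 0.0165
[0.5961 0.2722 0.0407] [-0.0397  0.0011 -0.9992] [-0.1758 -0.1191 -0.0057]
[0.5973 0.2721 0.0707] [-0.0397  0.0011 -0.9992] [ 0.9815 -0.4024  0.0417]
```

```bash
f(){ python3 - <<'E'
from h import *
b=status.get_obs();T=rot(b['tool_rot']);print(b['force'],b['wrist_torque'])
for d in (.241,.211):
    g=b['ee_pos']+d*T[:,2];print(g,T[:,2],T.T@(np.array([.5962,.272,g[2]])-g)*1000)
E
}
python3 -m handwheel '[[[0.3,0,2],0],[[0.3,0,2],0],[[0,0,2],0],[[0,0,1],0]]'; f
```

```text
clock: 21.2
ee_pos: [0.6047, 0.2721, 0.2737]
tool_rot: [-0.02, 0.133, 0.991, -0.002]
force: [-0.9, 0.6, -3.3]
gripper_width: 0.016
[-0.8765  0.58   -3.2706] [-0.019  -0.1004 -0.0504]
[0.5951 0.2724 0.0329] [-0.0398  0.0011 -0.9992] [-1.1562 -0.0793 -0.044 ]
[0.5963 0.2723 0.0629] [-0.0398  0.0011 -0.9992] [ 0.0022 -0.3627  0.0035]
```

Three more mm or so, until the shoulder takes weight.

```bash
f(){ python3 - <<'E'
from h import *
b=status.get_obs();T=rot(b['tool_rot']);print(b['ee_pos'],b['force'],b['wrist_torque'])
E
}
python3 -m handwheel '[[[-0.05,0,1],0],[[0,0,0.5],0]]'|grep force; f
python3 -m handwheel '[[[0,0,0.8],0],[[0,0,0.5],0]]'|grep force; f
python3 -m handwheel '[[[0,0,0.6],0]]'|grep force; f
```

```text
force: [-0.2, 0.5, -2.0]
[0.6046 0.2721 0.2719] [-0.2194  0.5141 -1.9766] [-0.0371 -0.0923 -0.0097]
force: [-2.3, -0.8, 1.6]
[0.6047 0.2721 0.271 ] [-2.258  -0.763   1.6344] [-0.2268  0.3773  0.0166]
force: [-2.5, -0.5, 4.1]
[0.6047 0.2721 0.271 ] [-2.4822 -0.5339  4.0875] [-0.2688  0.6483  0.0134]
```

```bash
python3 -m handwheel '[[[0,0,0],0],[[0,0,0],0],[[0,0,0],0],[[0,0,0],0],[[0,0,0],0],[[0,0,0],0]]' -0.2
python3 - <<'E'
from h import *
p,b,T=tipchk('w17.png');go([.5962,.272,.12])
E
```

```text
clock: 22.12
ee_pos: [0.6055, 0.2724, 0.2725]
tool_rot: [-0.018, 0.133, 0.991, -0.001]
force: [0.2, 0.5, 0.1]
gripper_width: 0.0509
tip px (np.float64(279.23218507173266), np.float64(215.32754174406503))
t 22.17 ee [0.6056 0.2724 0.2725] tz [-0.036   0.0033 -0.9993] yaw 164.69226125439317 F [ 0.0451 -0.0981  0.5386] w 0.05103549495378819
pt [0.6    0.2729 0.1176] tool delta mm [ 3.4924 -1.8745 -2.2608]
world-down 10mm in tool [-0.3554  0.0633  9.9935]
```

View pics/w17.png

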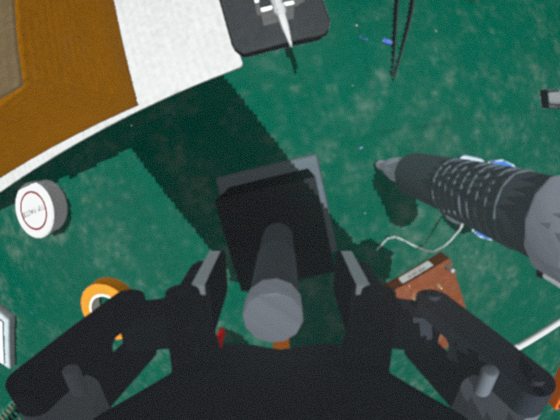

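```bash
python3 -m handwheel '[[[0.1,0,-3],0],[[0.2,0,-8],0],[[0.4,0,-12],0],[[0.5,0,-15],0],[[0.5,0,-15],0],[[0.6,0,-18],0],[[0.6,0,-18],0],[[0.6,0,-18],0],[[0.5,0,-15],0],[[0.3,0,-8],0],[[0,0,-3],0],[[0,0,0],0],[[0,0,0],0]]'
python3 - <<'E'
from h import *
p,b,T=tipchk('w18.png');zoom('w18.png','w18z.png',210,150,130,130,4)
snap('scene','s18.png');zoom('s18.png','s18z.png',170,80,130,120,5)
snap('top','t18.png')
zoom('t18.png','t18z.png',130,150,240,110,3)
for z in (.152,.06): print(proj('wrist',[.5962,.272,z],p),proj('scene',[.5962,.272,z]))
go([.5962,.272,.12])
E
```

```text
clock: 23.25
ee_pos: [0.6058, 0.2723, 0.4227]
tool_rot: [-0.016, 0.133, 0.991, 0.001]
force: [0.4, 0.4, -0.7]
gripper_width: 0.0514
tip px (np.float64(279.2324304079882), np.float64(215.34307508830264))
(np.float64(276.36442338493055), np.float64(211.64852659178294)) (np.float64(222.32475505650538), np.float64(137.89175225527663))
(np.float64(277.61201718990503), np.float64(191.74009211421685)) (np.float64(225.77201355181163), np.float64(162.83100649534884))
t 23.4 ee [0.6057 0.2723 0.4217] tz [-0.032   0.0053 -0.9995] yaw 164.6578943244605 F [ 0.5357 -0.2174 -0.89  ] w 0.05129724233384517
pt [0.6007 0.2731 0.2668] tool delta mm [ -0.6515  -1.7703 146.8121]
world-down 10mm in tool [-0.3221  0.0335  9.9948]
```

View pics/w18z.png

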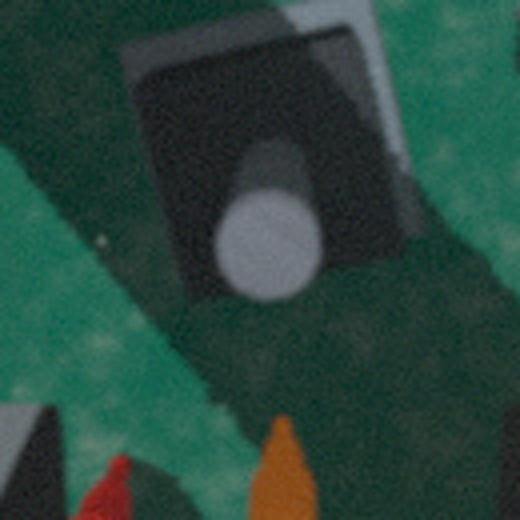

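View pics/s18z.png

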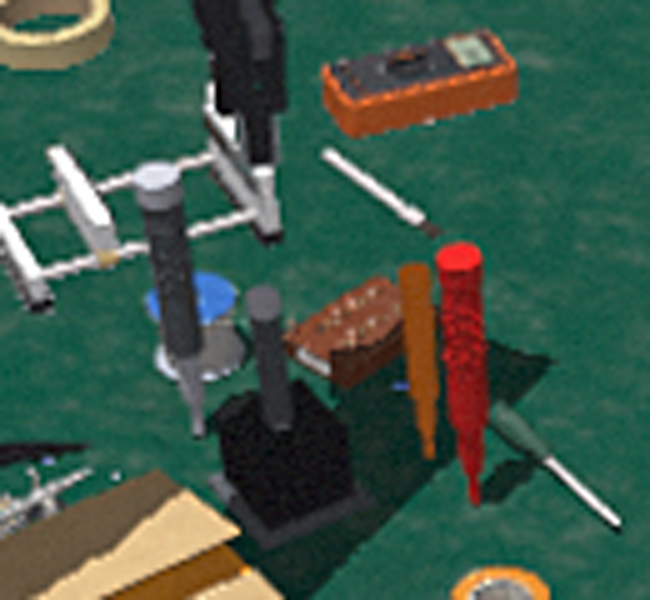

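View pics/t18z.png

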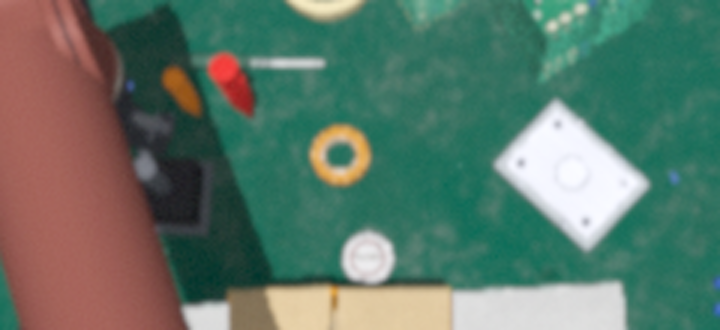

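```bash
python3 -c "
from bench import env
print(env.close_job())"
```

```text
the job is handed in; nothing more can be done
None
```

The punch tripped on the scribed cross and is back in its stand, and I handed the job in at about 23.4 s. I used the small dark punch hanging in the stand and left the orange, red and larger dark ones alone.

- **Press:** The force on the plate rose to about 12–13 N, a little over the stated 10–11 N peak but below 16 N. It then fell to about 6.5 N. In the last small step it rose again to about 10 N, which looks like the rod just reaching its stop, and I lifted straight away.
- **Position on the cross:** The wrist pictures showed the tip at the centre of the cross. By dead reckoning from the arm pose, the tip was 0.8–1 mm off the cross at the snap. The two checks disagree by that much, so the mark may be up to about 1 mm off.
- **Tilt:** The tool drifted in tilt as it moved, about 1.8° off vertical at contact and 0.4° at the snap. It leaned about 2.3° when I put the punch back, but the hole has enough play for that.
- **Return:** The shoulder seated at the same height as at pick-up, and the gripper let go. The wrist and scene pictures show the punch upright with its cap within about 2 pixels of where it should be.
- **Other things:** In the last scene and top pictures the tape, the tin and the look-alikes looked unmoved. I did not check the two nozzles again, though the arm did not work near them.

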